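# Close the board-test jig and start the test with the stylus

### The arm

A 6-joint arm with a two-finger parallel gripper is mounted at the origin on the work surface. World frame = base frame: x ahead of the robot, y to its left, z up, the work surface at z = 0. Lengths are in m, angles in rad, forces in N, time in s.
With the tool pointing down it reaches from about 0.275 to 0.75 m from the base axis. Payload 10.2 kg.
Tool frame: the origin (TCP) lies at the very end of the fingers, on their centre line; the grasp point (between the pads) lies 19 mm behind it; z points along the fingers, y is the line along which they close (so a half turn about z gives the same grasp; the last joint's range is limited). The gripper opens to 88 mm and grips with 3 to 60 N. Pads are 18 mm wide; open, the fingers measure 123 mm over their backs; the gripper's body (75 mm by 187 mm) begins 45 mm behind the grasp point.
Start: joints at [-1.543, 0.313, 1.498, -0, 1.331, -0.223], TCP at [0.13, -0.509, 0.239] pointing down, gripper open.
Joint ranges: [-2.94, 2.94], [-0.97, 2.17], [0.19, 2.56], [-1.23, 4.37], [0.02, 3.11], [-2.88, 2.88]. Speed limits (rad/s): [2.39, 2.39, 3.01, 3.14, 3.14, 3.14].

### API

Orientations are given as a 3x3 rotation matrix whose columns are the frame's x, y, z axes.
In Python, from bench import env gives the robot as it stands.
- The arm moves only by the tool servo_tool, never from a script. Its argument "plan" is a list of rows, each a list of 5 numbers: the opening, from -1 (shut) to 1 (fully open), then the shift along the world's x, y, z as a fraction of full scale, then the turn about the world's z as a fraction of full scale. In form: [[jaw, tx, ty, tz, roll], ...]. A call has 1 to 20 rows; each row is the pose to reach, as a shift and turn from the pose commanded when the call began; what a row does not reach only later rows make up. Full scale, the value 1, is 0.6 m for a shift and 90 degrees for a turn. A row lasts 1/10 s, in which the tool goes at most 50 mm and 8.59 degrees, less where a joint would pass 70% of its speed; a pose out of reach is approached as far as the arm can. A call with a number of a shift or a turn outside -1 to 1 is refused whole. A call with a gripper value outside its range is refused whole. The fingers move at their own pace and stop on an object; "newtons" is the grip in N (left out, the last holds). Time passes only in rows, so rows that repeat a pose let the fingers close. It gives the time, the measured TCP pose, the force, the opening and the grip force at its end, in the units of the state.
- env.get_obs(): the state, without advancing time (a new reading comes with each control period).
- env.camera(name): name is "scene" or "top"; returns the picture (400x640x3 uint8, red, green, blue); there is no depth.
- env.get_calibration(name): a dict with "K" (3x3 intrinsics, pixels), "camera_from_world" (4x4, takes a point from world to camera coordinates). Camera axes: x right, y up, looking along -z (the intrinsics and any distortion apply to the point x, -y, -z); pixel columns grow to the right and rows downward; lengths in m; the calibration is good to about 2 mm. A picture is of the moment at which its call begins. get_calibration takes no time and is no camera call.
- env.sign_off(): hands the job in; it is judged then, once.
Trained networks look in the newest picture that a camera, given by its name, has taken for a name from the list of things; names that differ only in an ending like _2 or _b are one class to them, and where a whole thing is asked for, a point or a joint stands for the part that bears it (a point fixed in the world has none). Each returns a list of dicts, best first, with "conf" (0 to 1); they miss things now and then, are a little off and sometimes report something else, mostly with a low value. They report only what shows in the picture. A call takes as long as a camera call. They do not tell look-alikes from the thing itself.
- env.trace(camera, label): "region" (400x640 bool, what is visible of it) and "extent" ([left, top, right, bottom] in pixels, round what is visible of it).
- env.spot_point(camera, label): "location" ([row, column] in pixels: a listed point, or the origin of a listed thing).
The state is a dict: "t": time; "q": joint angles; "dq": joint speeds; "tau": joint torques, N m; "ee_pos": TCP position; "orientation": TCP orientation; "wrist_force": force on the tool from outside, world axes, zero at the start; "moment": the same for the moment, N m; "width": finger opening in m; "grip_force": force on a finger pad.
Only numpy, scipy, OpenCV 4.12 (cv2) and the standard library are available. Lean on these libraries where they do the work, as an engineer would, in place of code of your own. Each camera call takes 0.05 s, during which the arm holds its last target. There are 200 camera calls.

### The job

Lower the raised lid of the board-test jig gently until it rests fully closed on its stop, without letting it drop or slam. Then take the stylus from its block, push its tip down the deep well in the tester's sloping face and press the start button at the bottom fully in for a moment, firmly but without forcing it. Finally put the stylus back upright in its block with its collar seated, and leave the other things on the bench where they are.

Things in the scene. Friction and masses are not known exactly. Their poses are not given: they have to be found in the camera images.
- jig: Board-test jig fixed to the bench: grey block 160 x 180 mm, 48 mm high, with a circuit board on top. Origin: centre of its underside; x points from its front (the side with the lid's handle) to its hinge side.
- lid_hinge (a point): Middle of the lid's hinge axis, 70 mm behind the jig's centre, 60 mm above the bench. The hinge axis is parallel to the jig's y axis.
- jig_lid (a joint): Lid angle, rad: 0 = closed on its stop, 1.57 = upright, 1.9 = fully back. A stiff hinge lets it stand near upright, but lower down it falls by its weight (0.3 to 0.6 kg).
- lid_bar (a point): Middle of the lid's handle: a round bar 12 mm thick and 100 mm long, parallel to the hinge, 190 mm from the hinge axis, in the lid's plane (60 mm above the bench when closed), on two 10 mm arms at its ends. Open gap of 50 mm from bar centre to the lid frame (aluminium, 170 mm wide, 10 mm thick). The frame turns with the lid: x to the hinge, y along the bar.
- tester: Fixed blue tester propped on a kickstand; origin on the bench under the middle of its head, x level from front to rear. The head is a slab 120 x 130 mm, 44 mm thick; its face slopes 37 degrees from level, low at the front, with a screen on the upper half and the well in the lower half, between two flat dummy keys.
- well_mouth (a point): Centre of the well's mouth in the tester's face. z: outward normal of the face (37 degrees from vertical), x: up the slope, y: across. The well is a straight round hole 12.5 mm in diameter along -z. The start button's face lies 19 to 26 mm below the mouth (it differs from unit to unit and must be felt for).
- start_button (a joint): Travel of the start button, a white round spring cap 11 mm in diameter at the bottom of the well, moving along the well: 0 = out, 0.004 m = fully in. Needs about 5 N to go fully in; it must not be pushed with more than 20 N.
- stand: Fixed black block 60 x 60 mm, 60 mm high, with one vertical hole 11 mm in diameter and 56 mm deep in the centre of its top. Origin: centre of its underside.
- stand_hole0 (a point): Centre of the mouth of the hole in the block's top, 60 mm above the bench.
- stylus: Stylus, 120 mm long, 50 g, hanging upright in the block. Origin at its tip, z along it towards the handle: steel tip rod 5 mm in diameter from 0 to 50 mm, black collar 22 mm in diameter from 50 to 55 mm (it rests on the block's top), aluminium handle 12 mm in diameter from 55 to 120 mm.
- jar: Bystander: white jar, 50 mm in diameter, 65 mm high; origin at its base.
- parts_tray: Bystander: steel tray 80 x 110 x 25 mm; origin at its base.
- phone: Bystander: black phone lying flat, 70 x 145 x 9 mm; origin at its base.
- screwdriver: Bystander: screwdriver lying on the bench, 160 mm long, handle to its -x.
There are look-alikes about, which are no part of the job. Leave any green or yellow look-alike of the stand alone. Leave any blue look-alike of the stylus alone.

How it is judged:
By the outcome, as a careful person would: the job done as asked, in the order asked, and still so for the second after the job is handed in, with the robot touching nothing.
It also fails if it takes over 69 s, if anything falls off the work surface, if the arm or the gripper's body presses on something with over 40 N, if the wrist force passes 120 N, or if a joint passes its speed limit or range.

## Working session

There is one attempt and no reset: what is moved stays moved. The work goes in short steps, Python scripts to look and compute and a tool call to move; the robot and the scene stay as the last step left them, time stands still between calls to the robot, and variables do not carry over. Pictures are saved under pics/ and viewed, at most 10 in all, crops included, and the job is handed in when it is done.

Besides the shell and the picture viewer there is one more tool, called after "Request:" as name([rows], argument=value, ...), one row to a line, values as JSON. servo_tool: Moves the arm, as the interface text tells. Its arguments: {"type":"object","properties":{"plan":{"type":"array","items":{"type":"array","items":{"type":"number","minimum":-1,"maximum":1}}},"newtons":{"type":"number"}},"required":["plan"]}

```bash
ls; mkdir -p pics; cat > h.py <<'E'
import numpy as np, cv2
from bench import env
def proj(cam,P):
    c=env.get_calibration(cam);P=np.atleast_2d(P);p=(c["camera_from_world"]@np.c_[P,np.ones(len(P))].T)[:3]
    u=c["K"]@(p*np.array([[1],[-1],[-1]]));return (u[:2]/u[2]).T
def ray(cam,uv):
    c=env.get_calibration(cam);T=c["camera_from_world"];d=np.linalg.inv(c["K"])@[uv[0],uv[1],1.]
    d=T[:3,:3].T@(d*[1,-1,-1]);return -T[:3,:3].T@T[:3,3],d/np.linalg.norm(d)
def atz(cam,uv,z):
    o,d=ray(cam,uv);return o+d*(z-o[2])/d[2]
def tri(a,b):
    (o1,d1),(o2,d2)=ray("scene",a),ray("top",b)
    A=np.c_[d1,-d2];s=np.linalg.lstsq(A,o2-o1,rcond=None)[0];p,q=o1+s[0]*d1,o2+s[1]*d2
    return (p+q)/2,np.linalg.norm(p-q)
def save(cam,n):
    im=env.camera(cam);cv2.imwrite(f"pics/{n}.png",im[:,:,::-1]);return im
E
python3 - <<'E'
from h import *
for c in("scene","top"):
    save(c,c+"0");k=env.get_calibration(c);print(c,k.keys(),k["K"].tolist(),ray(c,(320,200)))
    for n in["jig","lid_hinge","lid_bar","tester","well_mouth","stand","stand_hole0","stylus","jar","parts_tray","phone","screwdriver"]:
        print(n,[(np.round(r["location"],1).tolist(),round(float(r["conf"]),2)) for r in env.spot_point(c,n)[:4]])
E
```

```text
pics
scene dict_keys(['K', 'camera_from_world']) [[453.87447602645585, 0.0, 317.9387337278909], [0.0, 453.87447602645585, 198.58516513052425], [0.0, 0.0, 1.0]] (array([ 1.21097481, -0.73608981,  0.70991655]), array([-0.56739235,  0.60201529, -0.5618216 ]))
jig [([213.4, 331.0], 0.61)]
lid_hinge [([206.7, 352.3], 0.74), ([210.9, 332.6], 0.67)]
lid_bar [([138.9, 353.8], 0.8)]
tester []
well_mouth [([152.9, 395.8], 0.73), ([264.8, 262.5], 0.41)]
stand [([285.5, 326.7], 0.87), ([247.1, 286.9], 0.71), ([201.5, 249.4], 0.64), ([285.9, 266.5], 0.59)]
stand_hole0 [([263.2, 263.3], 0.84), ([264.9, 324.7], 0.67), ([225.8, 284.3], 0.57)]
stylus [([301.7, 232.1], 0.61), ([264.5, 263.5], 0.43)]
jar [([157.1, 357.2], 0.55)]
parts_tray [([249.1, 191.9], 0.97)]
phone [([174.9, 307.6], 0.73), ([284.4, 265.3], 0.63)]
screwdriver [([204.8, 250.0], 0.6)]
top dict_keys(['K', 'camera_from_world']) [[407.9244315723223, 0.0, 322.49942319330773], [0.0, 407.9244315723223, 203.692602256414], [0.0, 0.0, 1.0]] (array([ 0.36076691, -0.01753394,  1.16900788]), array([ 0.1602379 , -0.01804671, -0.98691344]))
jig [([195.1, 310.5], 0.94), ([171.9, 402.6], 0.66)]
lid_hinge [([166.6, 308.4], 0.86)]
lid_bar [([194.7, 309.8], 0.69), ([144.8, 315.2], 0.56)]
tester [([182.2, 209.5], 0.8)]
well_mouth [([193.1, 196.2], 0.83)]
stand [([173.1, 404.5], 0.9), ([141.4, 375.4], 0.83), ([181.6, 209.8], 0.71), ([194.3, 368.4], 0.64)]
stand_hole0 [([170.1, 413.3], 0.95), ([190.6, 370.7], 0.9), ([166.3, 308.8], 0.65), ([136.3, 377.2], 0.63)]
stylus [([175.1, 409.0], 0.57), ([179.3, 434.6], 0.43)]
jar [([241.2, 209.9], 0.56)]
parts_tray [([251.9, 420.0], 0.64)]
phone [([262.1, 272.1], 0.9)]
screwdriver [([270.0, 346.1], 0.55)]
```

```bash
python3 -c "
import cv2,numpy as np
a=cv2.imread('pics/scene0.png');b=cv2.imread('pics/top0.png')
cv2.imwrite('pics/both0.png',cv2.resize(np.vstack([a,b]),(480,600)))"
```

```text
(no output)
```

View pics/scene0.png

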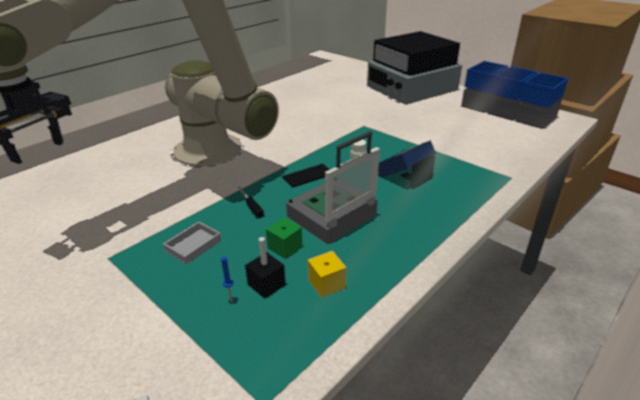

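View pics/top0.png

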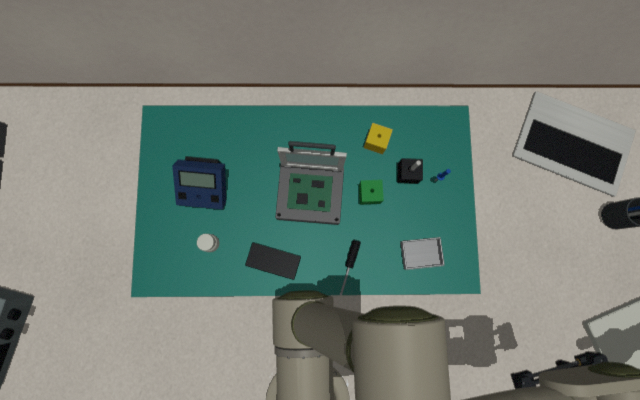

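The black block with the silver-handled stylus is the one meant: top (410,170), scene (265,275). The green block at top (371,190), the yellow block at top (378,138) and the blue stylus at top (440,176) are look-alikes. The lid stands up, with its bar at top (312,147) and scene (354,139). The tester is at top (200,183). I'll confirm these in enlarged crops.

```bash
python3 -c "
import cv2
a=cv2.imread('pics/scene0.png');b=cv2.imread('pics/top0.png')
cv2.imwrite('pics/c1.png',cv2.resize(a[125:315,215:445],None,fx=3.1,fy=3.1,interpolation=cv2.INTER_CUBIC))
cv2.imwrite('pics/c2.png',cv2.resize(b[120:240,160:460],None,fx=2.66,fy=2.66,interpolation=cv2.INTER_CUBIC))"
```

```text
(no output)
```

View pics/c1.png

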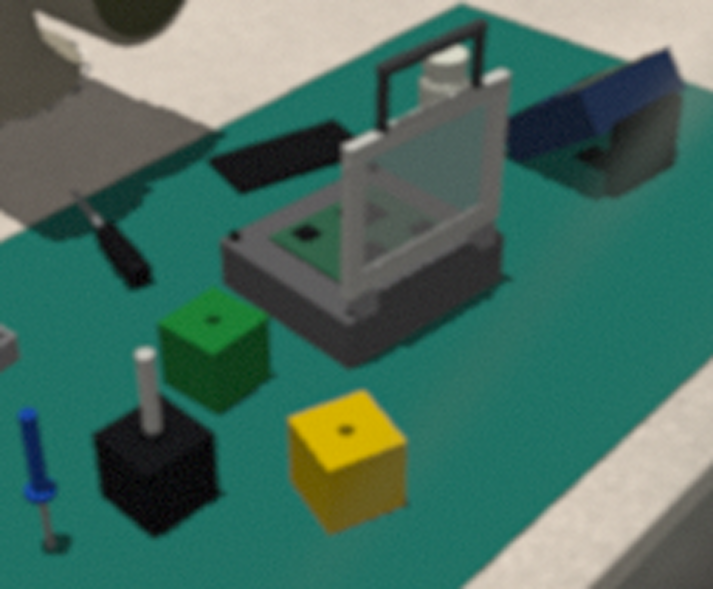

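View pics/c2.png

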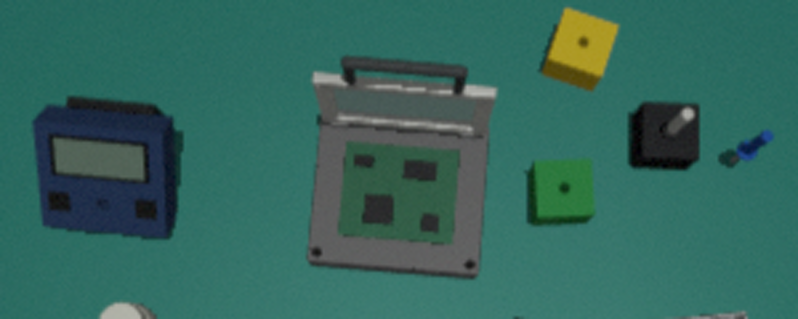

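The crops confirm the black block with the grey-handled stylus. The lid is near upright, and the well shows faintly at about (199,196) in the top view. Next I'll enlarge the tester and stylus for sub-pixel marks.

```bash
python3 - <<'E'
from h import *
T=[];ims={}
for c in("top","scene"):
    ims[c]=np.mean([env.camera(c).astype(float) for _ in range(4)],0); np.save(f"pics/{c}.npy",ims[c])
def tile(c,x,y,w,h,s,g):
    a=ims[c][y:y+h,x:x+w]; a=np.clip(a*g,0,255).astype(np.uint8)[:,:,::-1]
    a=cv2.resize(a,None,fx=s,fy=s,interpolation=cv2.INTER_CUBIC)
    for i in range(0,w,10): cv2.putText(a,str(x+i),(i*s,8),0,.3,(255,255,255));cv2.line(a,(i*s,9),(i*s,14),(255,255,255))
    for i in range(0,h,10): cv2.putText(a,str(y+i),(0,i*s+4),0,.3,(255,255,255))
    return a
a=np.vstack([np.hstack([tile("top",169,155,66,60,6,2),tile("scene",376,132,66,60,6,2)]),
 np.hstack([tile("top",385,140,66,40,6,1.6),tile("scene",225,228,66,40,6,1.6)])])
print(a.shape);cv2.imwrite("pics/c3.png",a)
E
```

```text
(600, 792, 3)
```

View pics/c3.png

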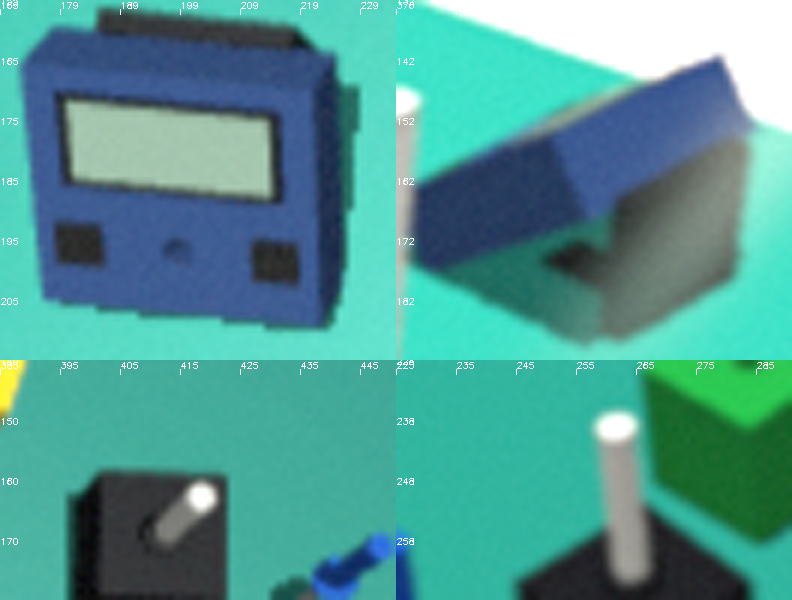

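```bash
python3 - <<'E'
from h import *
from scipy.optimize import least_squares
c1=lambda u,v:((u+.5)/3.1-.5+215,(v+.5)/3.1-.5+125)
c2=lambda u,v:((u+.5)/2.66-.5+160,(v+.5)/2.66-.5+120)
t=lambda u,v:(u/6-.42+169,v/6-.42+155)
s=lambda u,v:((u-396)/6-.42+376,v/6-.42+132)
r=np.round
print("stylus top",tri((261.25,238.75),(418.25,162.25)))
print("bar ends",tri(c1(380,70),c2(465,72)),tri(c1(482,27),c2(345,63)))
print("stand centre",[r(atz("top",p,.06),4) for p in [(401.25,158.25),(422.25,158.9),(422.25,178.25),(400.9,177.9)]], [r(atz("scene",c1(*p),.06),4) for p in[(97,437),(155,475),(215,435)]])
print("jig front corners top", [r(atz("top",c2(*p),.048),4) for p in[(310,262),(478,275),(486,135)]])
print("jig scene",[r(atz("scene",c1(*p),.048),4) for p in[(222,240),(350,322),(500,238)]],[r(atz("scene",c1(*p),0.),4) for p in[(350,366),(500,283)]])
print("frame corners",tri(c1(345,145),c2(494,90)),tri(c1(505,75),c2(315,75)))
# tester: face frame origin = well mouth
th=np.radians(37)
def axes(yaw):
    cy,sy=np.cos(yaw),np.sin(yaw);X=np.array([cy,sy,0]);Y=np.array([-sy,cy,0]);Z=np.array([0,0,1.])
    return X*np.cos(th)+Z*np.sin(th),Y,Z*np.cos(th)-X*np.sin(th)
obs=[("top",t(22,68),(60,1,0)),("top",t(318,95),(60,-1,0)),("top",t(52,28),(60,1,-44)),("top",t(333,52),(60,-1,-44)),("top",t(42,298),(-60,1,0)),("top",t(327,327),(-60,-1,0)),
("scene",s(551,138),(60,-1,0)),("scene",s(720,57),(60,1,0)),("scene",s(585,220),(60,-1,-44)),("scene",s(752,130),(60,1,-44))]
for L,W in((60,65),(65,60)):
    def f(p,full=False):
        a,b,n=axes(p[3]);e=[]
        for c,uv,q in obs:
            P=p[:3]+(a*np.sign(q[0])*L+b*q[1]*W+n*q[2])/1000
            e.append(proj(c,P)[0]-uv)
        return np.ravel(e)
    R=least_squares(f,[.5,.3,.1,0],loss="soft_l1")
    p=R.x;a,b,n=axes(p[3]);print(L,W,R.cost,r(p,4));print(r(f(p).reshape(-1,2),1).tolist())
    o,d=ray("top",(198.7-.42,196.7-.42));P=o+d*((p[:3]-o)@n)/(d@n)
    print("well",r(P,4),"in face",r((P-p[:3])@np.c_[a,b],4),"n",r(n,3),"keys",[r((o+d*((p[:3]-o)@n)/(d@n)-p[:3])@np.c_[a,b],4) for o,d in[ray("top",t(80,244)),ray("top",t(276,262))]])
o=env.get_obs();print(o["t"],o["ee_pos"],o["orientation"].round(3),o["wrist_force"],o["width"])
E
```

```text
stylus top (array([ 0.62961387, -0.29585796,  0.12910667]), np.float64(0.0008238713561106799))
bar ends (array([ 0.63589767, -0.06873969,  0.24992109]), np.float64(0.0007689557874375607)) (array([0.64496506, 0.03647171, 0.2473427 ]), np.float64(0.0008461939874017037))
stand centre [array([ 0.6588, -0.2671,  0.06  ]), array([ 0.6569, -0.3264,  0.06  ]), array([ 0.6013, -0.3239,  0.06  ]), array([ 0.6024, -0.264 ,  0.06  ])] [array([ 0.6046, -0.3241,  0.06  ]), array([ 0.6617, -0.3222,  0.06  ]), array([ 0.6631, -0.2691,  0.06  ])]
jig front corners top [array([0.4924, 0.0831, 0.048 ]), array([ 0.478 , -0.0912,  0.048 ]), array([ 0.627 , -0.1018,  0.048 ])]
jig scene [array([ 0.4836, -0.0915,  0.048 ]), array([ 0.6377, -0.1035,  0.048 ]), array([0.655 , 0.0636, 0.048 ])] [array([ 0.6339, -0.0997,  0.    ]), array([0.6555, 0.0672, 0.    ])]
frame corners (array([ 0.63205584, -0.09918915,  0.20131195]), np.float64(0.0026155714698388064)) (array([0.64838159, 0.0664195 , 0.19678165]), np.float64(0.0009465477143454963))
60 65 2.848523843109186 [ 0.5739  0.2949  0.0685 -0.091 ]
[[-0.2, -0.3], [-0.6, -0.5], [0.5, 0.2], [0.9, 0.3], [0.5, 1.0], [-0.5, 0.1], [-0.4, -0.1], [0.1, -1.4], [0.3, 0.7], [0.8, 0.2]]
well [0.5537 0.2975 0.0531] in face [-0.0255  0.0007] n [-0.599  0.055  0.799] keys [array([-0.0267,  0.046 ]), array([-0.0273, -0.0442])]
65 60 15.310345814063957 [ 0.5708  0.2951  0.0659 -0.1079]
[[2.1, -0.8], [-2.2, -0.6], [2.9, -0.3], [-0.5, 0.2], [2.4, 3.5], [-2.5, 3.1], [0.5, -0.8], [-0.6, -0.6], [1.1, 0.1], [-0.0, 1.1]]
well [0.5537 0.2976 0.0529] in face [-0.0216  0.0006] n [-0.598  0.065  0.799] keys [array([-0.0237,  0.046 ]), array([-0.0225, -0.0444])]
1.7 [ 0.13027897 -0.50857312  0.23872727] [[ 0.969  0.248 -0.   ]
 [ 0.248 -0.969  0.   ]
 [-0.    -0.    -1.   ]] [-0.02229511 -0.36679208  0.48315608] 0.08806886303654059
```

Request:
servo_tool([
  [1, 0, 0, 0.135, 0],
  [1, 0.85, 0.822, 0.135, 0.788],
  [1, 0.85, 0.822, 0.135, 0.788],
  [1, 0.85, 0.822, 0.135, 0.788],
  [1, 0.85, 0.822, 0.135, 0.788],
  [1, 0.85, 0.822, 0.135, 0.788],
  [1, 0.85, 0.822, 0.135, 0.788],
  [1, 0.85, 0.822, 0.135, 0.788],
  [1, 0.85, 0.822, 0.135, 0.788],
  [1, 0.85, 0.822, 0.135, 0.788],
  [1, 0.85, 0.822, 0.135, 0.788],
  [1, 0.85, 0.822, 0.135, 0.788],
  [1, 0.85, 0.822, 0.135, 0.788],
  [1, 0.85, 0.822, 0.135, 0.788],
  [1, 0.85, 0.822, 0.135, 0.788],
  [1, 0.85, 0.822, 0.135, 0.788],
  [1, 0.85, 0.822, 0.135, 0.788],
  [1, 0.85, 0.822, 0.135, 0.788],
])

```text
t: 3.5
ee_pos: [0.64, -0.0158, 0.3196]
orientation: [[0.082, 0.997, -0.0], [0.997, -0.082, -0.0], [-0.0, -0.0, -1.0]]
wrist_force: [-1.8, -0.7, 0.2]
width: 0.0878
grip_force: 0.0
```

Request:
servo_tool([
  [0.3, 0, 0, -0.08, 0],
  [0, 0, 0, -0.148, 0],
  [0, 0, 0, -0.148, 0],
  [-0.3, 0, 0, -0.148, 0],
  [-1, 0, 0, -0.148, 0],
  [-1, 0, 0, -0.148, 0],
  [-1, 0, 0, -0.148, 0],
  [-1, 0, 0, -0.148, 0],
  [-1, 0, 0, -0.148, 0],
  [-1, 0, 0, -0.148, 0],
], newtons=15)

```text
t: 4.5
ee_pos: [0.6403, -0.0154, 0.231]
orientation: [[0.082, 0.997, 0.0], [0.997, -0.082, -0.0], [-0.0, 0.0, -1.0]]
wrist_force: [-0.0, 0.2, 2.8]
width: 0.0108
grip_force: 14.6
```

```bash
python3 - <<'E'
from h import *
a=save("scene","s1");b=save("top","t1")
x=np.hstack([cv2.resize(a[100:240,270:400],None,fx=3,fy=3),cv2.resize(b[120:260,245:375],None,fx=3,fy=3)])
cv2.imwrite("pics/c4.png",x[:,:,::-1])
E
```

```text
(no output)
```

View pics/c4.png

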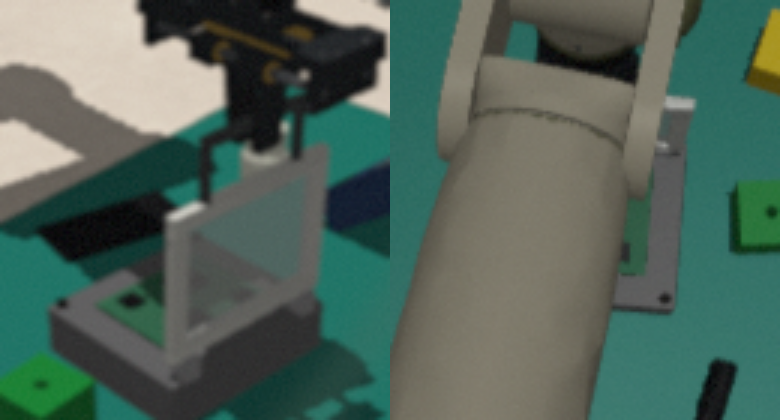

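The fingers hold the bar at its middle. I'll compute the arc now.

```bash
python3 - <<'E'
import numpy as np
r=.19
def seg(a,b,n):
    o=[]
    for f in np.radians(np.linspace(a,b,n+1)[1:]):
        d=r*(np.cos(f)-np.cos(np.radians(a)));z=r*(np.sin(f)-np.sin(np.radians(a)))
        o.append([-1]+[round(float(v)/.6,4) for v in(-d*.9966,d*.082,z)]+[0])
    print(o)
seg(91.4,50,14);seg(50,12,16)
E
```

```text
[[-1, -0.0163, 0.0013, -0.0, 0], [-1, -0.0325, 0.0027, -0.0009, 0], [-1, -0.0487, 0.004, -0.0026, 0], [-1, -0.0648, 0.0053, -0.0051, 0], [-1, -0.0808, 0.0066, -0.0085, 0], [-1, -0.0965, 0.0079, -0.0127, 0], [-1, -0.112, 0.0092, -0.0177, 0], [-1, -0.1272, 0.0105, -0.0235, 0], [-1, -0.1422, 0.0117, -0.0301, 0], [-1, -0.1567, 0.0129, -0.0374, 0], [-1, -0.1709, 0.0141, -0.0455, 0], [-1, -0.1846, 0.0152, -0.0543, 0], [-1, -0.1978, 0.0163, -0.0638, 0], [-1, -0.2106, 0.0173, -0.074, 0]]
[[-1, -0.0098, 0.0008, -0.0086, 0], [-1, -0.0193, 0.0016, -0.0177, 0], [-1, -0.0284, 0.0023, -0.0271, 0], [-1, -0.0371, 0.0031, -0.0369, 0], [-1, -0.0454, 0.0037, -0.0471, 0], [-1, -0.0533, 0.0044, -0.0576, 0], [-1, -0.0607, 0.005, -0.0684, 0], [-1, -0.0677, 0.0056, -0.0795, 0], [-1, -0.0742, 0.0061, -0.0909, 0], [-1, -0.0802, 0.0066, -0.1025, 0], [-1, -0.0857, 0.0071, -0.1144, 0], [-1, -0.0908, 0.0075, -0.1265, 0], [-1, -0.0953, 0.0078, -0.1388, 0], [-1, -0.0993, 0.0082, -0.1513, 0], [-1, -0.1029, 0.0085, -0.164, 0], [-1, -0.1058, 0.0087, -0.1767, 0]]
```

Request:
servo_tool([
  [-1, -0.016, 0.001, 0, 0],
  [-1, -0.032, 0.003, -0.001, 0],
  [-1, -0.049, 0.004, -0.003, 0],
  [-1, -0.065, 0.005, -0.005, 0],
  [-1, -0.081, 0.007, -0.008, 0],
  [-1, -0.097, 0.008, -0.013, 0],
  [-1, -0.112, 0.009, -0.018, 0],
  [-1, -0.127, 0.01, -0.023, 0],
  [-1, -0.142, 0.012, -0.03, 0],
  [-1, -0.157, 0.013, -0.037, 0],
  [-1, -0.171, 0.014, -0.045, 0],
  [-1, -0.185, 0.015, -0.054, 0],
  [-1, -0.198, 0.016, -0.064, 0],
  [-1, -0.211, 0.017, -0.074, 0],
])

```text
t: 6.0
ee_pos: [0.5137, -0.0046, 0.186]
orientation: [[0.082, 0.997, 0.001], [0.997, -0.082, 0.001], [0.001, 0.001, -1.0]]
wrist_force: [4.3, 3.7, -4.7]
width: 0.0104
grip_force: 15.2
```

Request:
servo_tool([
  [-1, -0.01, 0.001, -0.009, 0],
  [-1, -0.019, 0.002, -0.018, 0],
  [-1, -0.028, 0.002, -0.027, 0],
  [-1, -0.037, 0.003, -0.037, 0],
  [-1, -0.045, 0.004, -0.047, 0],
  [-1, -0.053, 0.004, -0.058, 0],
  [-1, -0.061, 0.005, -0.068, 0],
  [-1, -0.068, 0.006, -0.079, 0],
  [-1, -0.074, 0.006, -0.091, 0],
  [-1, -0.08, 0.007, -0.102, 0],
  [-1, -0.086, 0.007, -0.114, 0],
  [-1, -0.091, 0.008, -0.126, 0],
  [-1, -0.095, 0.008, -0.139, 0],
  [-1, -0.099, 0.008, -0.151, 0],
  [-1, -0.103, 0.008, -0.164, 0],
  [-1, -0.106, 0.009, -0.177, 0],
])

```text
t: 7.6
ee_pos: [0.4502, 0.0003, 0.08]
orientation: [[0.082, 0.997, 0.001], [0.997, -0.082, 0.0], [0.0, 0.001, -1.0]]
wrist_force: [2.9, 0.6, -1.4]
width: 0.0098
grip_force: 14.9
```

```bash
python3 - <<'E'
from h import *
a=save("scene","s2")
cv2.imwrite("pics/c5.png",cv2.resize(a[120:260,250:400],None,fx=4,fy=4,interpolation=cv2.INTER_CUBIC)[:,:,::-1])
E
```

```text
(no output)
```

View pics/c5.png

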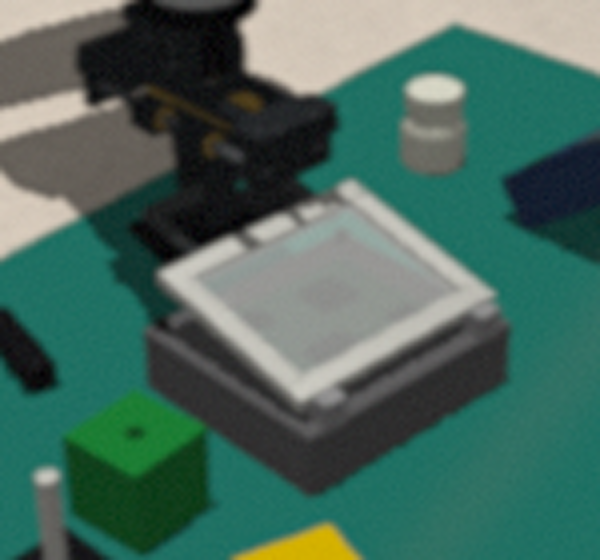

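The lid is held at about 13 degrees, and the bar is still in the fingers. I'll lower it slowly to its stop.

Request:
servo_tool([
  [-1, -0.002, 0, -0.006, 0],
  [-1, -0.003, 0, -0.012, 0],
  [-1, -0.004, 0, -0.018, 0],
  [-1, -0.005, 0, -0.024, 0],
  [-1, -0.005, 0, -0.03, 0],
  [-1, -0.006, 0.001, -0.036, 0],
  [-1, -0.006, 0.001, -0.041, 0],
  [-1, -0.007, 0.001, -0.046, 0],
  [-1, -0.007, 0.001, -0.05, 0],
  [-1, -0.007, 0.001, -0.054, 0],
  [-1, -0.007, 0.001, -0.057, 0],
  [-1, -0.007, 0.001, -0.06, 0],
  [-1, -0.007, 0.001, -0.062, 0],
  [-1, -0.007, 0.001, -0.064, 0],
  [-1, -0.007, 0.001, -0.066, 0],
  [-1, -0.007, 0.001, -0.066, 0],
])

```text
t: 9.25
ee_pos: [0.4456, 0.0008, 0.0405]
orientation: [[0.082, 0.997, -0.001], [0.997, -0.082, 0.0], [-0.0, -0.001, -1.0]]
wrist_force: [-0.3, -0.7, -0.9]
width: 0.0099
grip_force: 15.0
```

Request:
servo_tool([
  [-1, 0, 0, -0.001, 0],
  [-1, 0, 0, -0.002, 0],
  [-1, 0, 0, -0.003, 0],
  [-1, 0, 0, -0.004, 0],
  [-1, 0, 0, -0.005, 0],
  [-1, 0, 0, -0.005, 0],
])

```text
t: 9.85
ee_pos: [0.4456, 0.0008, 0.0375]
orientation: [[0.082, 0.997, -0.001], [0.997, -0.082, 0.0], [0.0, -0.001, -1.0]]
wrist_force: [-2.6, -2.0, -1.4]
width: 0.0095
grip_force: 15.0
```

Request:
servo_tool([
  [-1, 0, 0, -0.001, 0],
  [-1, 0, 0, -0.002, 0],
  [-1, 0, 0, -0.003, 0],
  [-1, 0, 0, -0.004, 0],
  [-1, 0, 0, -0.005, 0],
  [-1, 0, 0, -0.006, 0],
  [-1, 0, 0, -0.007, 0],
  [-1, 0, 0, -0.007, 0],
])

```text
t: 10.65
ee_pos: [0.4457, 0.001, 0.0343]
orientation: [[0.082, 0.997, -0.001], [0.997, -0.082, 0.0], [0.0, -0.001, -1.0]]
wrist_force: [-9.2, 0.4, 15.1]
width: 0.0086
grip_force: 13.7
```

```bash
python3 - <<'E'
from h import *
a=save("scene","s3")
cv2.imwrite("pics/c6.png",cv2.resize(a[120:260,250:400],None,fx=4,fy=4,interpolation=cv2.INTER_CUBIC)[:,:,::-1])
# predicted lid frame corner pixels when closed (top surface z .065, front corners at 140 mm from hinge)
H=np.array([.6353,-.0167]);X=np.array([.9966,-.082]);Y=np.array([.082,.9966])
for ang in(0,2,4):
  f=np.radians(ang)
  for sy in(-1,1):
    p=H-X*(.14*np.cos(f)+.005*-np.sin(f)*-1*0)+Y*sy*.085;P=[*p,.06+.14*np.sin(f)+.005]
    uv=proj("scene",P)[0];print(ang,sy,((uv-[250,120])*4).round(1))
E
```

```text
0 -1 [151.  308.4]
0 1 [341.7 213.5]
2 -1 [150.7 302.1]
2 1 [341.8 207.4]
4 -1 [150.5 295.9]
4 1 [342.1 201.5]
```

View pics/c6.png

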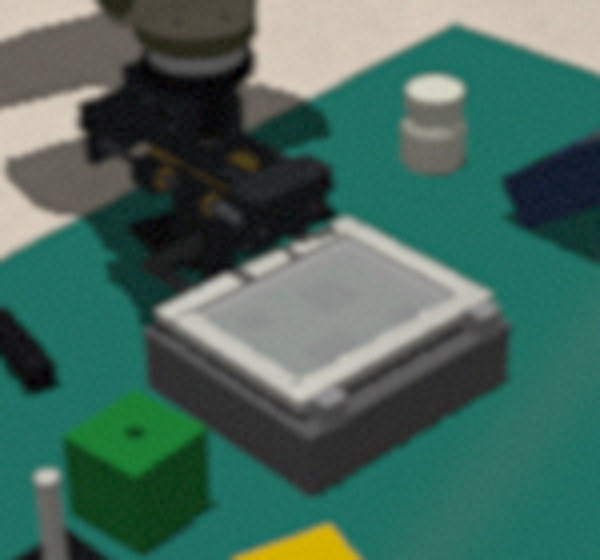

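Contact force is +15 N, and the frame corners at (155,308) and (348,218) match the closed prediction, so the lid is shut. I'll release it and rise.

Request:
servo_tool([
  [-0.9, 0, 0, 0, 0],
  [-0.4, 0, 0, 0.002, 0],
  [-0.36, 0, 0, 0.002, 0],
  [-0.36, 0, 0, 0.002, 0],
  [-0.36, 0, 0, 0.02, 0],
  [-0.36, 0, 0, 0.05, 0],
  [-0.36, 0, 0, 0.1, 0],
  [-0.36, 0, 0, 0.18, 0],
  [-0.36, 0, 0, 0.26, 0],
  [-0.36, 0, 0, 0.3, 0],
  [-0.36, 0, 0, 0.3, 0],
])

```text
t: 11.8
ee_pos: [0.4471, 0.0006, 0.2173]
orientation: [[0.082, 0.997, 0.007], [0.997, -0.082, -0.002], [-0.001, 0.007, -1.0]]
wrist_force: [0.3, -0.1, -1.6]
width: 0.0281
grip_force: 0.0
```

```bash
python3 - <<'E'
from h import *
c1=lambda u,v:((u+.5)/3.1-.5+215,(v+.5)/3.1-.5+125)
c2=lambda u,v:((u+.5)/2.66-.5+160,(v+.5)/2.66-.5+120)
print(tri(c1(28,413),c2(768,134)), atz("scene",c1(50,545),0),tri(c1(40,490),c2(748,151)))
o=env.get_obs();print(o["q"].round(3),o["ee_pos"],o["wrist_force"],o["width"])
E
```

```text
(array([ 0.61049983, -0.37763773,  0.12035396]), np.float64(0.0011652222008916645)) [ 6.08623780e-01 -3.76909902e-01  1.11022302e-16] (array([ 0.60853371, -0.37823378,  0.05243226]), np.float64(0.00213357401779458))
[-0.262  0.156  1.755  0.     1.222 -0.18 ] [0.44713573 0.00060157 0.21727107] [ 0.29300323 -0.08325608 -1.57820764] 0.028089449596397063
```

Request:
servo_tool([
  [-0.36, 0.305, -0.494, 0, -1],
  [-0.36, 0.305, -0.494, 0, -1],
  [-0.36, 0.305, -0.494, 0, -1],
  [-0.36, 0.305, -0.494, 0, -1],
  [-0.36, 0.305, -0.494, 0, -1],
  [-0.36, 0.305, -0.494, 0, -1],
  [-0.36, 0.305, -0.494, 0, -1],
  [-0.36, 0.305, -0.494, 0, -1],
  [-0.36, 0.305, -0.494, 0, -1],
  [-0.36, 0.305, -0.494, 0, -1],
  [-0.36, 0.305, -0.494, 0, -1],
  [-0.36, 0.305, -0.494, 0, -1],
  [-0.36, 0.305, -0.494, 0, -1],
  [-0.36, 0.305, -0.494, 0, -1],
])

```text
t: 13.2
ee_pos: [0.6288, -0.2955, 0.2131]
orientation: [[0.997, -0.081, -0.001], [-0.081, -0.997, 0.0], [-0.001, -0.0, -1.0]]
wrist_force: [-0.5, -0.6, 0.6]
width: 0.0281
grip_force: 0.0
```

Request:
servo_tool([
  [-0.36, 0.002, -0.001, -0.07, -0.006],
  [-0.36, 0.002, -0.001, -0.14, -0.006],
  [-0.36, 0.002, -0.001, -0.217, -0.006],
  [-0.36, 0.002, -0.001, -0.217, -0.006],
  [-1, 0.002, -0.001, -0.217, -0.006],
  [-1, 0.002, -0.001, -0.217, -0.006],
  [-1, 0.002, -0.001, -0.217, -0.006],
  [-1, 0.002, -0.001, -0.217, -0.006],
  [-1, 0.002, -0.001, -0.217, -0.006],
], newtons=5)

```text
t: 14.1
ee_pos: [0.6312, -0.297, 0.0865]
orientation: [[0.996, -0.091, 0.004], [-0.091, -0.996, -0.003], [0.005, 0.003, -1.0]]
wrist_force: [0.3, -0.5, 6.8]
width: 0.0116
grip_force: 5.0
```

Request:
servo_tool([
  [-1, 0, 0, 0, 0],
  [-1, 0, 0, 0, 0],
  [-1, 0, 0, 0, 0],
])

```text
t: 14.4
ee_pos: [0.6312, -0.297, 0.0865]
orientation: [[0.996, -0.091, 0.004], [-0.091, -0.996, -0.003], [0.005, 0.003, -1.0]]
wrist_force: [0.7, -0.7, 7.3]
width: 0.0118
grip_force: 5.0
```

Request:
servo_tool([
  [-1, 0, 0, 0.003, 0],
  [-1, 0, 0, 0.006, 0],
  [-1, 0, 0, 0.01, 0],
  [-1, 0, 0, 0.01, 0],
])

```text
t: 14.8
ee_pos: [0.6302, -0.2962, 0.0898]
orientation: [[0.996, -0.091, 0.0], [-0.091, -0.996, -0.0], [0.001, 0.0, -1.0]]
wrist_force: [-0.1, -0.7, 0.1]
width: 0.0118
grip_force: 5.0
```

The 7 N came from the palm meeting the handle's top. I'll regrip 6 mm higher and then lift until the tip is just inside the hole.

Request:
servo_tool([
  [-0.5, 0, 0, 0, 0],
  [-0.5, 0, 0, 0, 0],
  [-0.5, 0, 0, 0.006, 0],
  [-1, 0, 0, 0.006, 0],
  [-1, 0, 0, 0.006, 0],
  [-1, 0, 0, 0.006, 0],
  [-1, 0, 0, 0.006, 0],
  [-1, 0, 0, 0.02, 0],
  [-1, 0, 0, 0.04, 0],
  [-1, 0, 0, 0.06, 0],
  [-1, 0, 0, 0.081, 0],
  [-1, 0, 0, 0.081, 0],
], newtons=5)

```text
t: 16.0
ee_pos: [0.6308, -0.2967, 0.1407]
orientation: [[0.996, -0.092, 0.004], [-0.092, -0.996, -0.002], [0.004, 0.002, -1.0]]
wrist_force: [-0.4, 0.1, -0.4]
width: 0.012
grip_force: 5.0
```

```bash
python3 - <<'E'
import numpy as np
L=97
for a in np.linspace(0,38,14):
    t=np.radians(a);h=5.5-2.5*np.cos(t)+L*np.sin(t);z=2.5*np.sin(t)+L*np.cos(t)-L
    print([-1,round(-.996*h/600,3),round(.091*h/600,3),round(z/600,3),0],end=", ")
from h import *
for c in("scene","top"):
    im=env.camera(c);print(c,env.spot_point(c,"stylus")[:3])
    np.save(f"pics/{c}b.npy",im)
E
```

```text
[-1, np.float64(-0.005), np.float64(0.0), np.float64(0.0), 0], [-1, np.float64(-0.013), np.float64(0.001), np.float64(0.0), 0], [-1, np.float64(-0.021), np.float64(0.002), np.float64(-0.0), 0], [-1, np.float64(-0.03), np.float64(0.003), np.float64(-0.001), 0], [-1, np.float64(-0.038), np.float64(0.003), np.float64(-0.003), 0], [-1, np.float64(-0.046), np.float64(0.004), np.float64(-0.004), 0], [-1, np.float64(-0.054), np.float64(0.005), np.float64(-0.006), 0], [-1, np.float64(-0.062), np.float64(0.006), np.float64(-0.009), 0], [-1, np.float64(-0.069), np.float64(0.006), np.float64(-0.012), 0], [-1, np.float64(-0.077), np.float64(0.007), np.float64(-0.015), 0], [-1, np.float64(-0.084), np.float64(0.008), np.float64(-0.019), 0], [-1, np.float64(-0.091), np.float64(0.008), np.float64(-0.023), 0], [-1, np.float64(-0.098), np.float64(0.009), np.float64(-0.027), 0], [-1, np.float64(-0.105), np.float64(0.01), np.float64(-0.032), 0], scene [{'location': [302.4, 230.4], 'conf': 0.7}, {'location': [264.7, 263.0], 'conf': 0.57}]
top []
```

Request:
servo_tool([
  [-1, -0.005, 0, 0, 0],
  [-1, -0.013, 0.001, 0, 0],
  [-1, -0.021, 0.002, 0, 0],
  [-1, -0.03, 0.003, -0.001, 0],
  [-1, -0.038, 0.003, -0.003, 0],
  [-1, -0.046, 0.004, -0.004, 0],
  [-1, -0.054, 0.005, -0.006, 0],
  [-1, -0.062, 0.006, -0.009, 0],
  [-1, -0.069, 0.006, -0.012, 0],
  [-1, -0.077, 0.007, -0.015, 0],
  [-1, -0.084, 0.008, -0.019, 0],
  [-1, -0.091, 0.008, -0.023, 0],
  [-1, -0.098, 0.009, -0.027, 0],
  [-1, -0.105, 0.01, -0.032, 0],
  [-1, -0.105, 0.01, -0.032, 0],
])

```text
t: 17.7
ee_pos: [0.5665, -0.29, 0.1183]
orientation: [[0.996, -0.092, -0.001], [-0.092, -0.996, 0.001], [-0.001, -0.0, -1.0]]
wrist_force: [0.4, -0.3, -0.4]
width: 0.012
grip_force: 5.0
```

```bash
python3 - <<'E'
from h import *
o=env.get_obs();G=o["ee_pos"]-o["orientation"][:,2]*.019;print(G)
A=save("scene","s5");B=save("top","t5")
def crop(im,c):
    u=proj(c,G)[0];x,y=int(u[0])-32,int(u[1])-25;print(c,x,y)
    return cv2.resize(np.clip(im[y:y+75,x:x+65]*1.5,0,255).astype(np.uint8),None,fx=6,fy=6,interpolation=cv2.INTER_CUBIC)
cv2.imwrite("pics/c7.png",np.hstack([crop(A,"scene"),crop(B,"top")])[:,:,::-1])
E
```

```text
[ 0.56650603 -0.29005736  0.13729467]
scene 211 196
top 385 160
```

View pics/c7.png

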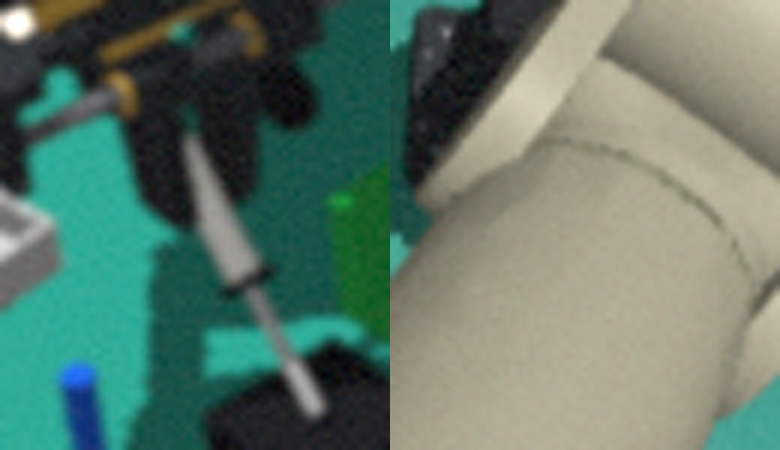

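The stylus is tilted in the grip: its tip rod reaches the hole at crop (315,410), with the collar at (246,282). I'll get the tilt from the known vertical plane, then plan the approach to the well.

```bash
python3 - <<'E'
from h import *
G=np.array([.56650603,-.29005736,.13729467]);e=np.array([-.996,.0915,0]);Yv=np.array([.0915,.996,0])
pts=[]
for u,v in((315,410),(246,282),(255,300),(207,190)):
    o,d=ray("scene",(211+u/6-.42,196+v/6-.42));P=o+d*((G-o)@Yv)/(d@Yv);D=P-G
    print(P.round(4),"h",round(D@e*1000,1),"z",round(D[2]*1000,1),"tilt",np.degrees(np.arctan2(D@e,D[2])).round(1),"dist",np.linalg.norm(D).round(4)); pts.append(P)
D=pts[2]-pts[0];print(np.degrees(np.arctan2(D@e,D[2])))
print(env.get_obs()["q"].round(2))
E
```

```text
[ 0.6264 -0.2956  0.0588] h -60.2 z -78.5 tilt -142.5 dist 0.0989
[ 0.5906 -0.2923  0.0954] h -24.2 z -41.9 tilt -150.0 dist 0.0483
[ 0.5951 -0.2927  0.09  ] h -28.7 z -47.3 tilt -148.7 dist 0.0554
[ 0.5721 -0.2906  0.1261] h -5.6 z -11.2 tilt -153.6 dist 0.0125
45.21871660816806
[-0.66  0.66  1.28 -0.    1.2   1.01]
```

```bash
python3 - <<'E'
from h import *
im=np.mean([env.camera("scene").astype(float) for _ in range(6)],0)
G=np.array([.56650603,-.29005736,.13729467]);e=np.array([-.996,.0915,0]);Yv=np.array([.0915,.996,0])
rows=[]
for v in range(224,266):
    r=im[v,238:272,0];b=np.percentile(r,30);w=np.clip(r-b-12,0,None);k=w.argmax()
    m=np.zeros_like(w);m[max(0,k-5):k+6]=1;w=w*m
    c=238+(w*np.arange(len(w))).sum()/w.sum();rows.append((v,c,(w>0).sum(),r.max()))
    print(v,round(c,2),int((w>0).sum()),int(r.max()),end=" | ")
R=np.array(rows);
for lo,hi in((247,261),(230,239),(230,261)):
    q=R[(R[:,0]>=lo)&(R[:,0]<=hi)];f=np.polyfit(q[:,0],q[:,1],1)
    P=[]
    for v in(lo,hi):
        o,d=ray("scene",(np.polyval(f,v),v));P.append(o+d*((G-o)@Yv)/(d@Yv))
    D=P[0]-P[1];a=np.arctan2(D@e,D[2]);off=(G-P[1])-(((G-P[1])@D)/(D@D))*D
    print("\n",lo,hi,f.round(3),np.degrees(a).round(1),"offset of G from axis",(off*1000).round(1),"P",P[0].round(4),P[1].round(4))
E
```

```text
224 244.05 5 92 | 225 244.52 6 91 | 226 244.91 7 96 | 227 245.28 7 99 | 228 245.58 7 101 | 229 245.9 7 102 | 230 246.16 8 105 | 231 246.53 8 105 | 232 246.83 9 105 | 233 247.13 9 105 | 234 247.61 10 105 | 235 248.05 9 104 | 236 248.59 10 106 | 237 249.08 9 104 | 238 249.62 10 104 | 239 250.01 9 106 | 240 250.26 9 104 | 241 250.16 8 98 | 242 249.92 7 78 | 243 250.72 7 44 | 244 253.01 5 64 | 245 253.23 5 75 | 246 253.72 5 72 | 247 254.16 5 72 | 248 254.72 5 71 | 249 255.15 6 72 | 250 255.84 5 70 | 251 256.3 5 73 | 252 256.86 6 73 | 253 257.21 10 73 | 254 257.61 9 72 | 255 258.25 8 78 | 256 259.0 8 96 | 257 259.65 6 108 | 258 260.11 6 110 | 259 260.66 6 110 | 260 261.14 6 109 | 261 261.7 6 109 | 262 262.18 6 110 | 263 262.58 6 106 | 264 262.78 5 91 | 265 262.88 4 57 | 
 247 261 [  0.54  120.645] 44.6 offset of G from axis [ 8.2 -0.8  8.1] P [ 0.5986 -0.293   0.0882] [ 0.6222 -0.2952  0.0642]

 230 239 [  0.439 145.037] 33.0 offset of G from axis [ 2.4 -0.2  1.6] P [ 0.5743 -0.2908  0.12  ] [ 0.5857 -0.2918  0.1023]

 230 261 [  0.517 126.534] 42.0 offset of G from axis [ 6.3 -0.6  5.7] P [ 0.5718 -0.2905  0.1186] [ 0.6212 -0.2951  0.0635]
```

```bash
python3 - <<'E'
from h import *
im=np.load("pics/sceneb.npy").astype(float)
o=env.get_obs();print(o["orientation"].round(4).tolist(),o["ee_pos"],o["wrist_force"],o["t"])
for v in range(205,268,3):
    r=im[v,250:280,0];print(v,r.astype(int).tolist())
for z in(.06,.08,.1,.12,.14,.16): print(z,proj("scene",[.6300,-.296,z]).round(1))
E
```

```text
[[0.9958, -0.0914, 0.0], [-0.0914, -0.9958, -0.0001], [0.0, 0.0001, -1.0]] [ 0.56714907 -0.29019251  0.11873902] [0.00376794 0.40289969 0.02289937] 18.1
205 [32, 42, 53, 62, 72, 71, 69, 54, 38, 20, 16, 17, 14, 18, 25, 28, 33, 39, 40, 49, 55, 60, 48, 26, 21, 16, 21, 21, 24, 20]
208 [64, 56, 46, 34, 26, 23, 21, 22, 16, 20, 24, 28, 36, 38, 39, 38, 37, 37, 35, 40, 59, 67, 56, 34, 19, 16, 19, 19, 12, 14]
211 [19, 18, 22, 22, 19, 24, 24, 17, 16, 20, 25, 24, 27, 28, 26, 27, 18, 21, 19, 14, 21, 20, 21, 17, 16, 17, 11, 21, 19, 17]
214 [67, 35, 29, 26, 27, 20, 16, 20, 14, 18, 14, 19, 17, 9, 19, 17, 16, 23, 21, 16, 21, 14, 21, 16, 12, 15, 17, 21, 11, 19]
217 [73, 45, 21, 21, 18, 24, 16, 19, 20, 19, 19, 18, 21, 18, 15, 21, 13, 15, 21, 17, 21, 19, 18, 17, 18, 17, 17, 16, 11, 13]
220 [41, 27, 20, 17, 19, 12, 17, 25, 52, 76, 85, 74, 46, 26, 16, 17, 20, 17, 21, 17, 17, 16, 18, 15, 13, 17, 13, 21, 18, 16]
223 [22, 16, 20, 22, 14, 20, 15, 21, 35, 70, 88, 82, 57, 29, 18, 14, 22, 19, 18, 16, 19, 18, 19, 18, 18, 7, 17, 13, 11, 19]
226 [17, 16, 17, 21, 19, 14, 19, 14, 40, 79, 96, 93, 72, 41, 18, 21, 20, 2
[... 1064 characters left out ...]
19, 16, 12, 19, 17, 18, 32, 59, 70, 54, 34, 19, 8, 8, 10, 15, 19, 12, 20, 7, 15, 17, 14, 19, 7, 17]
256 [12, 19, 17, 20, 14, 20, 17, 12, 13, 12, 24, 48, 65, 60, 40, 14, 9, 15, 7, 11, 9, 16, 10, 16, 11, 20, 15, 15, 17, 18]
259 [14, 13, 16, 17, 18, 11, 6, 10, 9, 13, 23, 39, 62, 69, 50, 26, 13, 2, 7, 12, 8, 9, 9, 14, 11, 11, 18, 18, 20, 21]
262 [16, 4, 15, 11, 12, 12, 2, 12, 12, 10, 13, 32, 56, 69, 53, 35, 15, 8, 13, 7, 15, 14, 6, 13, 13, 16, 12, 10, 8, 12]
265 [15, 19, 14, 12, 8, 14, 11, 10, 14, 4, 12, 22, 47, 60, 57, 36, 16, 2, 10, 6, 16, 10, 13, 11, 8, 16, 9, 7, 14, 2]
0.06 [[264.  264.3]]
0.08 [[263.2 257.2]]
0.1 [[262.4 249.9]]
0.12 [[261.5 242.4]]
0.14 [[260.6 234.7]]
0.16 [[259.8 226.8]]
```

Request:
servo_tool([
  [-1, -0.015, 0.001, 0.015, 0],
  [-1, -0.05, 0.005, 0.05, 0],
  [-1, -0.1, 0.005, 0.12, 0],
  [-1, -0.1, 0.005, 0.17, 0],
  [-1, -0.1, 0.005, 0.17, 0],
  [-1, -0.1, 0.005, 0.17, 0],
], newtons=12)

```text
t: 18.7
ee_pos: [0.5068, -0.2872, 0.2213]
orientation: [[0.996, -0.092, 0.001], [-0.092, -0.996, -0.001], [0.001, 0.001, -1.0]]
wrist_force: [-0.0, -1.1, -1.4]
width: 0.0119
grip_force: 12.0
```

```bash
cat > ax.py <<'E'
from h import *
def meas(n=6,hi=30):
    im=np.mean([env.camera("scene").astype(float) for _ in range(n)],0);o=env.get_obs()
    R=o["orientation"];G=o["ee_pos"]-R[:,2]*.019;e=-R[:,0];Yv=R[:,1]
    u=proj("scene",G)[0];print("G",G.round(4),"px",u.round(1))
    x0=int(u[0])-15
    for v in range(int(u[1])+5,int(u[1])+65):
        r=im[v,x0:x0+50,0];g=im[v,x0:x0+50,1];w=np.clip(r-.62*g-5,0,None);w[r<45]=0
        print(v,x0,r.astype(int)[8:46].tolist())
    return im,G,e,Yv
E
python3 - <<'E'
from ax import *
im,G,e,Yv=meas();np.save("pics/m.npy",im)
E
```

```text
G [ 0.507  -0.287   0.2388] px [220.3 170.2]
175 205 [13, 17, 17, 17, 17, 14, 27, 55, 85, 100, 94, 74, 46, 23, 14, 14, 14, 27, 54, 84, 100, 103, 104, 103, 105, 105, 103, 104, 105, 104, 104, 104, 105, 106, 106, 107, 106, 106]
176 205 [15, 15, 18, 16, 18, 13, 22, 50, 84, 102, 101, 85, 59, 32, 18, 15, 19, 40, 65, 92, 103, 103, 104, 104, 105, 104, 105, 105, 106, 105, 104, 104, 105, 105, 106, 106, 105, 104]
177 205 [20, 15, 16, 18, 18, 16, 21, 46, 80, 101, 103, 95, 73, 47, 30, 28, 35, 56, 81, 98, 103, 105, 104, 105, 105, 105, 104, 105, 105, 104, 104, 104, 105, 106, 106, 106, 105, 104]
178 205 [53, 24, 14, 14, 16, 16, 18, 40, 73, 97, 105, 99, 85, 72, 73, 73, 70, 79, 93, 101, 104, 103, 103, 104, 105, 106, 105, 105, 104, 103, 104, 105, 106, 106, 107, 107, 107, 106]
179 205 [110, 66, 33, 15, 15, 11, 14, 32, 64, 91, 103, 102, 99, 107, 125, 123, 104, 97, 101, 103, 103, 103, 104, 104, 104, 105, 105, 104, 104, 104, 103, 104, 105, 106, 107, 109, 107, 105]
180 205 [165, 122, 77, 40, 19, 13, 19, 36, 62, 88, 101, 104, 105, 125, 149, 144, 118, 103, 102, 102, 102, 103, 103, 103, 105, 105, 105, 104, 104
[... 8508 characters left out ...]
9, 16, 15, 18, 16, 15, 18, 16, 17, 14, 19]
231 205 [97, 110, 115, 109, 97, 80, 58, 40, 31, 31, 31, 33, 32, 28, 26, 17, 13, 17, 15, 16, 15, 14, 18, 16, 17, 17, 16, 19, 15, 18, 14, 16, 16, 16, 17, 15, 17, 14]
232 205 [79, 86, 97, 106, 115, 113, 89, 59, 37, 31, 32, 32, 31, 28, 25, 17, 17, 14, 18, 16, 16, 15, 16, 14, 18, 15, 18, 14, 17, 18, 14, 18, 18, 18, 17, 16, 17, 16]
233 205 [76, 79, 89, 103, 116, 117, 100, 67, 42, 31, 32, 31, 32, 29, 24, 15, 16, 17, 16, 15, 18, 16, 15, 17, 16, 15, 15, 16, 14, 16, 17, 13, 17, 14, 15, 17, 17, 15]
234 205 [82, 88, 104, 115, 114, 102, 87, 62, 41, 32, 32, 33, 33, 29, 23, 19, 18, 13, 17, 16, 16, 18, 17, 15, 19, 15, 16, 14, 17, 17, 16, 16, 17, 15, 17, 14, 18, 17]
```

```bash
python3 - <<'E'
from h import *
im=np.load("pics/m.npy");o=env.get_obs();R=o["orientation"];G=o["ee_pos"]-R[:,2]*.019;e=-R[:,0];Y=R[:,1]
q=[]
for v in range(198,214):
    c0=232.7+(v-198)*.53;x=np.arange(int(c0)-3,int(c0)+5);r=im[v,x,0]-33 if v<204 else im[v,x,0]-20
    w=np.clip(r,0,None);q.append((v,(w*x).sum()/w.sum()))
q=np.array(q);f=np.polyfit(q[:,0],q[:,1],1);print(f)
for bias in(0,1.):
    P=[]
    for v in(198,214.5):
        oo,d=ray("scene",(np.polyval(f,v)+bias,v));P.append(oo+d*((G-oo)@Y)/(d@Y))
    D=P[0]-P[1];a=np.arctan2(D@e,D[2]);T=P[1]-G
    print(bias,"tilt",np.degrees(a),"tip-G: h",T@e,"z",T[2],"axis offset at G height",T@e-T[2]*np.tan(a), "along",np.hypot(T@e,T[2]))
print(G,o["t"])
E
```

```text
[  0.54201952 125.22882457]
0 tilt 44.70476738049274 tip-G: h -0.061659129759824065 z -0.0801780085950804 axis offset at G height 0.01769682792644269 along 0.10114524875154347
1.0 tilt 44.69370580771542 tip-G: h -0.06577474030944637 z -0.07799517090448893 axis offset at G height 0.011390957185447498 along 0.10202726668491882
[ 0.50699522 -0.28699706  0.23879326] 19.0
```

Request:
servo_tool([
  [-1, -0.043, 0.985, 0, 0],
  [-1, -0.043, 0.985, 0, 0],
  [-1, -0.043, 0.985, 0, 0],
  [-1, -0.043, 0.985, 0, 0],
  [-1, -0.043, 0.985, 0, 0],
  [-1, -0.043, 0.985, 0, 0],
  [-1, -0.043, 0.985, 0, 0],
  [-1, -0.043, 0.985, 0, 0],
  [-1, -0.043, 0.985, 0, 0],
  [-1, -0.043, 0.985, 0, 0],
  [-1, -0.043, 0.985, 0, 0],
  [-1, -0.043, 0.985, 0, 0],
  [-1, -0.043, 0.985, 0, 0],
  [-1, -0.043, 0.985, 0, 0],
  [-1, -0.043, 0.985, 0, 0],
  [-1, -0.043, 0.985, 0, 0],
])

```text
t: 20.6
ee_pos: [0.4816, 0.3027, 0.2208]
orientation: [[0.996, -0.093, -0.0], [-0.093, -0.996, -0.0], [-0.0, 0.0, -1.0]]
wrist_force: [-0.3, -1.0, -0.0]
width: 0.0114
grip_force: 12.0
```

Request:
servo_tool([
  [-1, 0, 0.001, -0.07, 0],
  [-1, 0, 0.001, -0.125, 0],
  [-1, 0, 0.001, -0.125, 0],
  [-1, 0, 0.001, -0.125, 0],
])

```text
t: 21.0
ee_pos: [0.4819, 0.304, 0.1468]
orientation: [[0.996, -0.092, 0.001], [-0.092, -0.996, 0.0], [0.001, -0.0, -1.0]]
wrist_force: [-0.4, -0.1, 0.3]
width: 0.0115
grip_force: 12.0
```

```bash
python3 - <<'E'
from h import *
o=env.get_obs();R=o["orientation"];G=o["ee_pos"]-R[:,2]*.019;print(o["ee_pos"],o["wrist_force"])
tip=G+R[:,0]*.0637+np.array([0,0,-.0791])
ti=[]
for c in("scene","top"):
    im=np.mean([env.camera(c).astype(float) for _ in range(5)],0);np.save(f"pics/{c}w.npy",im)
    print(c,"tip",proj(c,tip),"G",proj(c,G),"well",proj(c,[.5537,.2972,.0531]))
    u=proj(c,tip)[0];x,y=int(u[0])-32,int(u[1])-40;print(x,y)
    ti.append(cv2.resize(np.clip(im[y:y+75,x:x+65]*1.6,0,255).astype(np.uint8),None,fx=6,fy=6,interpolation=cv2.INTER_CUBIC))
cv2.imwrite("pics/c8.png",np.hstack(ti)[:,:,::-1])
E
```

```text
[0.4818824  0.3039659  0.14680203] [-0.37276888 -0.13265059  0.2784223 ]
scene tip [[394.57679989 143.53501088]] G [[380.03903152 112.49903471]] well [[395.86932232 154.51916224]]
362 103
top tip [[194.45276493 197.236479  ]] G [[181.77435731 217.33293095]] well [[198.39518021 196.26787122]]
162 157
```

View pics/c8.png

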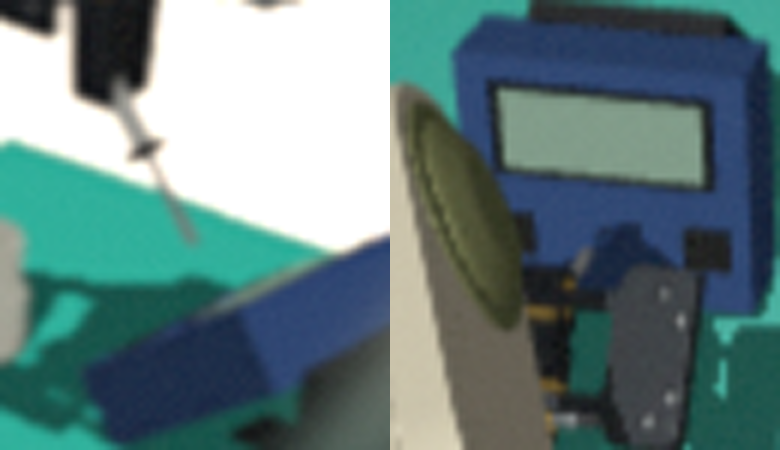

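Both views show the stylus tip: scene crop (192,240), about px (393.6,142.6), and top crop (592,246), about px (195.2,197.6). I'll triangulate it.

```bash
python3 - <<'E'
from h import *
G=np.array([.48188,.30397,.1658]);M=np.array([.5537,.2972,.0531]);n=np.array([-.599,.055,.799])
im=np.load("pics/topw.npy")
print(im[192:206,188:203,0].astype(int).tolist())
for tp in((195.2,197.6),(194.8,197.9)):
    T,err=tri((393.6,142.6),tp);print(T.round(4),err,"T-G",(T-G).round(4))
    d=M-T;print("along -n",-(d@n),"lateral",(d-(d@n)*n).round(4))
    # pure top-image consistency: tip vs well ray
im=np.load("pics/scenew.npy")
for v in range(128,146): print(v,im[v,378:400,0].astype(int).tolist())
E
```

```text
[[32, 31, 31, 31, 30, 28, 28, 28, 30, 32, 30, 32, 32, 29, 31], [30, 30, 32, 30, 31, 33, 32, 31, 30, 33, 31, 30, 29, 30, 30], [32, 29, 31, 30, 33, 31, 30, 31, 28, 28, 28, 23, 22, 19, 23], [30, 31, 31, 31, 31, 29, 33, 29, 28, 22, 21, 19, 16, 16, 17], [30, 30, 32, 30, 31, 32, 30, 28, 23, 19, 20, 16, 15, 16, 15], [30, 29, 32, 32, 32, 30, 32, 30, 21, 21, 17, 16, 17, 18, 15], [29, 30, 32, 30, 30, 37, 47, 38, 21, 16, 13, 13, 15, 19, 16], [30, 32, 31, 30, 31, 47, 55, 38, 22, 17, 15, 16, 14, 16, 19], [28, 27, 27, 24, 33, 55, 54, 31, 18, 15, 14, 15, 18, 15, 14], [20, 21, 18, 20, 41, 56, 43, 23, 14, 16, 17, 16, 16, 18, 26], [18, 18, 15, 19, 28, 44, 30, 20, 15, 17, 17, 16, 16, 27, 35], [15, 19, 19, 34, 35, 27, 17, 15, 19, 16, 13, 15, 23, 36, 37], [14, 20, 27, 50, 48, 24, 15, 18, 17, 16, 18, 19, 28, 36, 39], [16, 18, 21, 32, 29, 21, 17, 17, 15, 18, 27, 27, 36, 37, 38]]
[0.5437 0.295  0.0905] 3.3394287290337095e-05 T-G [ 0.0618 -0.009  -0.0753]
along -n 0.035774079677168905 lateral [-0.0114  0.0042 -0.0088]
[0.5429 0.2961 0.0898] 0.00012118014819555946 T-G [ 0.0611 -0.0078 -0.076 ]
along -n 0.0357
[... 1170 characters left out ...]
 31, 35, 48, 58, 56, 42, 33, 41, 53, 70, 96, 127]
139 [32, 29, 31, 29, 30, 30, 30, 29, 29, 30, 30, 31, 43, 57, 61, 50, 36, 28, 27, 32, 44, 66]
140 [30, 30, 29, 30, 30, 29, 29, 29, 29, 30, 29, 31, 36, 50, 62, 58, 44, 30, 29, 28, 27, 32]
141 [31, 27, 30, 30, 29, 30, 30, 30, 30, 30, 28, 29, 33, 42, 57, 62, 53, 38, 33, 29, 28, 29]
142 [30, 29, 30, 30, 32, 28, 30, 33, 29, 30, 30, 29, 30, 35, 50, 61, 56, 41, 33, 30, 30, 29]
143 [31, 30, 29, 32, 31, 30, 28, 30, 31, 29, 30, 30, 29, 34, 40, 51, 50, 38, 32, 30, 30, 32]
144 [31, 31, 31, 32, 29, 31, 30, 30, 29, 30, 30, 29, 29, 29, 33, 39, 39, 34, 31, 31, 30, 30]
145 [31, 28, 30, 31, 30, 30, 30, 30, 29, 30, 29, 32, 29, 29, 29, 32, 31, 31, 31, 29, 30, 31]
```

```bash
python3 - <<'E'
from h import *
G=np.array([.48188,.30397,.1658]);M=np.array([.5537,.2972,.0531]);n=np.array([-.599,.055,.799])
for sp,tp in(((393.7,143.4),(194.2,198)),((393.8,143.6),(194.3,197.8))):
    T,err=tri(sp,tp);D=T-G;R=np.array([.9958,-.092,0]);print(T.round(4),err.round(4),"T-G",D.round(4),"h",D@R,"y",D@[.092,.9958,0],"len",np.linalg.norm(D))
    d=M-T;print("along -n",-(d@n),"lateral",(d-(d@n)*n).round(4))
# rod direction from two-view lines: rod points scene (138,391.3),(142,393.3); top rows 199..201
from itertools import product
def plane(c,a,b):
    o,d1=ray(c,a);_,d2=ray(c,b);m=np.cross(d1,d2);return m/np.linalg.norm(m)
a=plane("scene",(391.1,138),(393.3,142));b=plane("top",(194.0,198.5),(192.4,202))
ax=np.cross(a,b);ax/=np.linalg.norm(ax);ax*=np.sign(ax[2]);print("axis",ax.round(3),"vs n",n)
E
```

```text
[0.5428 0.2983 0.0865] 0.0013 T-G [ 0.0609 -0.0057 -0.0793] h 0.061179188562513594 y -7.264344455343228e-05 len 0.1001736404788455
along -n 0.033261659503866975 lateral [-0.009   0.0008 -0.0068]
[0.5434 0.2981 0.0861] 0.0014 T-G [ 0.0615 -0.0059 -0.0797] h 0.06176181545477459 y -0.00018450890121053957 len 0.10084145371767105
along -n 0.032596810070543415 lateral [-0.0092  0.0009 -0.0069]
axis [-0.642 -0.015  0.767] vs n [-0.599  0.055  0.799]
```

The tip is at (0.543, 0.298, 0.0865), about 38° tilt. I'll go 8 mm above the mouth and then in along the well axis with a light grip.

Request:
servo_tool([
  [-1, 0.01, -0.001, -0.045, 0],
  [-1, 0.01, -0.001, -0.045, 0],
  [-1, 0.01, -0.001, -0.045, 0],
  [-1, 0.012, -0.001, -0.048, 0],
  [-1, 0.014, -0.001, -0.05, 0],
  [-1, 0.016, -0.002, -0.053, 0],
  [-1, 0.018, -0.002, -0.056, 0],
  [-1, 0.02, -0.002, -0.058, 0],
  [-1, 0.022, -0.002, -0.061, 0],
  [-1, 0.024, -0.002, -0.064, 0],
  [-1, 0.024, -0.002, -0.064, 0],
], newtons=6)

```text
t: 22.6
ee_pos: [0.4957, 0.3032, 0.107]
orientation: [[0.996, -0.092, -0.0], [-0.092, -0.996, -0.0], [-0.0, 0.0, -1.0]]
wrist_force: [-0.4, 0.0, 0.2]
width: 0.0115
grip_force: 6.0
```

Request:
servo_tool([
  [-1, 0.002, 0, -0.003, 0],
  [-1, 0.004, 0, -0.005, 0],
  [-1, 0.006, -0.001, -0.008, 0],
  [-1, 0.008, -0.001, -0.011, 0],
  [-1, 0.01, -0.001, -0.013, 0],
  [-1, 0.01, -0.001, -0.013, 0],
])

```text
t: 23.2
ee_pos: [0.5017, 0.3026, 0.0993]
orientation: [[0.996, -0.092, -0.0], [-0.092, -0.996, -0.0], [-0.0, 0.0, -1.0]]
wrist_force: [0.2, -0.2, -0.4]
width: 0.0115
grip_force: 6.0
```

Request:
servo_tool([
  [-1, 0.001, 0, -0.001, 0],
  [-1, 0.002, 0, -0.003, 0],
  [-1, 0.003, 0, -0.004, 0],
  [-1, 0.004, 0, -0.005, 0],
  [-1, 0.004, 0, -0.005, 0],
], newtons=14)

```text
t: 23.7
ee_pos: [0.5041, 0.3026, 0.0964]
orientation: [[0.996, -0.092, -0.0], [-0.092, -0.996, -0.0], [-0.0, 0.0, -1.0]]
wrist_force: [-0.4, 0.4, -0.1]
width: 0.0119
grip_force: 14.0
```

Request:
servo_tool([
  [-1, 0.001, 0, -0.001, 0],
  [-1, 0.002, 0, -0.003, 0],
  [-1, 0.003, 0, -0.004, 0],
  [-1, 0.003, 0, -0.004, 0],
])

```text
t: 24.1
ee_pos: [0.5058, 0.3026, 0.0941]
orientation: [[0.996, -0.092, -0.0], [-0.092, -0.996, -0.0], [-0.0, 0.0, -1.0]]
wrist_force: [-0.8, -0.3, 0.5]
width: 0.0116
grip_force: 14.0
```

Request:
servo_tool([
  [-1, 0.001, 0, -0.001, 0],
  [-1, 0.002, 0, -0.003, 0],
  [-1, 0.002, 0, -0.003, 0],
])

```text
t: 24.4
ee_pos: [0.507, 0.3026, 0.0923]
orientation: [[0.996, -0.091, -0.0], [-0.091, -0.996, -0.0], [-0.0, 0.0, -1.0]]
wrist_force: [-1.3, -0.5, 1.9]
width: 0.0115
grip_force: 14.0
```

Button contact at about 2 N. Pressing on in 1 mm steps.

Request:
servo_tool([
  [-1, 0.001, 0, -0.001, 0],
  [-1, 0.002, 0, -0.003, 0],
  [-1, 0.002, 0, -0.003, 0],
])

```text
t: 24.7
ee_pos: [0.5078, 0.3028, 0.0908]
orientation: [[0.996, -0.091, -0.001], [-0.091, -0.996, 0.0], [-0.001, 0.0, -1.0]]
wrist_force: [-6.9, 0.7, 7.6]
width: 0.0117
grip_force: 14.0
```

Request:
servo_tool([
  [-1, 0.0005, 0, -0.0007, 0],
  [-1, 0.0005, 0, -0.0007, 0],
  [-1, 0.0005, 0, -0.0007, 0],
])

```text
t: 25.0
ee_pos: [0.5078, 0.3029, 0.0907]
orientation: [[0.996, -0.091, -0.002], [-0.091, -0.996, 0.0], [-0.002, -0.0, -1.0]]
wrist_force: [-8.3, 0.3, 10.2]
width: 0.0114
grip_force: 14.0
```

The force is 13 N along the axis with no further motion, so the button is fully in. I'll withdraw along the well axis and return to the earlier viewing pose.

Request:
servo_tool([
  [-1, -0.01, 0.001, 0.014, 0],
  [-1, -0.025, 0.002, 0.034, 0],
  [-1, -0.045, 0.004, 0.06, 0],
  [-1, -0.07, 0.006, 0.093, 0],
  [-1, -0.07, 0.006, 0.15, 0],
  [-1, -0.07, 0.006, 0.219, 0],
  [-1, -0.002, -0.983, 0.219, 0],
  [-1, -0.002, -0.983, 0.219, 0],
  [-1, -0.002, -0.983, 0.219, 0],
  [-1, -0.002, -0.983, 0.219, 0],
  [-1, -0.002, -0.983, 0.219, 0],
  [-1, -0.002, -0.983, 0.219, 0],
  [-1, -0.002, -0.983, 0.219, 0],
  [-1, -0.002, -0.983, 0.219, 0],
  [-1, -0.002, -0.983, 0.219, 0],
  [-1, -0.002, -0.983, 0.219, 0],
  [-1, -0.002, -0.983, 0.219, 0],
  [-1, -0.002, -0.983, 0.219, 0],
  [-1, -0.002, -0.983, 0.219, 0],
  [-1, -0.002, -0.983, 0.219, 0],
])

```text
t: 27.0
ee_pos: [0.507, -0.2874, 0.2217]
orientation: [[0.996, -0.093, 0.0], [-0.093, -0.996, -0.0], [0.0, -0.0, -1.0]]
wrist_force: [0.4, 0.8, -0.1]
width: 0.0118
grip_force: 14.0
```

```bash
python3 - <<'E'
from h import *
im=np.mean([env.camera("scene").astype(float) for _ in range(5)],0);o=env.get_obs();R=o["orientation"];G=o["ee_pos"]-R[:,2]*.019
print(o["ee_pos"],"pred tip",proj("scene",G+R[:,0]*.0615+np.array([0,0,-.0793])),"G px",proj("scene",G))
for v in range(198,224): 
    r=im[v,225:252,0].astype(int);print(v,225+int(r.argmax()),r.tolist())
E
```

```text
[ 0.50758858 -0.28602019  0.22195826] pred tip [[241.86414427 213.19142335]] G px [[220.7430963 169.2427626]]
198 233 [71, 48, 34, 31, 30, 32, 42, 59, 73, 71, 53, 33, 17, 17, 14, 13, 16, 16, 17, 20, 27, 28, 25, 18, 9, 13, 11]
199 234 [36, 30, 29, 32, 30, 32, 34, 50, 67, 74, 62, 41, 23, 14, 18, 16, 15, 17, 16, 14, 14, 14, 13, 9, 13, 9, 12]
200 234 [29, 29, 32, 32, 31, 31, 34, 40, 59, 72, 70, 53, 34, 19, 15, 16, 18, 15, 16, 13, 13, 12, 9, 10, 10, 14, 12]
201 235 [31, 32, 32, 31, 33, 31, 32, 37, 51, 67, 74, 64, 43, 24, 14, 14, 17, 19, 15, 16, 13, 10, 11, 11, 10, 11, 12]
202 235 [32, 32, 30, 33, 32, 34, 31, 32, 42, 58, 71, 70, 54, 33, 18, 15, 15, 15, 15, 17, 17, 10, 12, 10, 9, 13, 11]
203 236 [31, 32, 32, 32, 31, 33, 32, 31, 37, 49, 66, 73, 66, 44, 26, 16, 13, 17, 16, 17, 17, 12, 12, 11, 13, 11, 10]
204 237 [30, 34, 33, 32, 33, 32, 34, 32, 32, 38, 58, 77, 82, 70, 44, 20, 16, 15, 17, 13, 14, 15, 11, 12, 8, 9, 10]
205 237 [32, 32, 32, 32, 33, 33, 32, 33, 29, 31, 51, 83, 101, 96, 69, 37, 18, 13, 16, 18, 17, 15, 12, 13, 12, 12, 8]
206 238 [32, 33, 31, 33, 33, 34, 31, 33, 28, 25, 38, 73, 102,
[... 1357 characters left out ...]
18 228 [31, 31, 31, 33, 31, 32, 31, 31, 24, 19, 19, 18, 18, 19, 17, 15, 14, 15, 19, 17, 14, 19, 16, 15, 17, 17, 15]
219 229 [33, 32, 31, 32, 34, 32, 32, 29, 23, 20, 13, 14, 14, 15, 15, 15, 15, 17, 15, 18, 16, 17, 17, 16, 16, 15, 15]
220 227 [32, 31, 33, 32, 32, 33, 33, 32, 26, 19, 15, 16, 19, 18, 15, 17, 17, 16, 17, 17, 17, 16, 16, 18, 18, 15, 18]
221 229 [33, 33, 32, 31, 34, 32, 34, 30, 25, 17, 15, 17, 16, 13, 13, 16, 15, 16, 13, 19, 16, 12, 16, 17, 19, 14, 16]
222 225 [34, 32, 33, 31, 32, 31, 32, 29, 24, 18, 17, 16, 16, 16, 18, 17, 16, 16, 17, 15, 17, 18, 16, 16, 17, 16, 17]
223 228 [32, 32, 32, 33, 30, 29, 29, 27, 24, 16, 18, 17, 15, 17, 15, 16, 17, 17, 15, 17, 16, 16, 15, 16, 18, 17, 16]
```

The tip pixel matches the earlier one, so the stylus has not slipped. Inserting the tilted tip into the stand hole.

Request:
servo_tool([
  [-1, 0.072, -0.005, -0.06, 0],
  [-1, 0.072, -0.005, -0.132, 0],
  [-1, 0.072, -0.005, -0.132, 0],
  [-1, 0.072, -0.005, -0.132, 0],
  [-1, 0.08, -0.005, -0.143, 0],
  [-1, 0.09, -0.006, -0.156, 0],
  [-1, 0.098, -0.007, -0.166, 0],
  [-1, 0.105, -0.007, -0.176, 0],
  [-1, 0.105, -0.007, -0.176, 0],
], newtons=6)

```text
t: 28.15
ee_pos: [0.5705, -0.2911, 0.1149]
orientation: [[0.996, -0.091, -0.001], [-0.091, -0.996, 0.001], [-0.001, -0.001, -1.0]]
wrist_force: [0.3, 0.7, -0.4]
width: 0.0113
grip_force: 6.0
```

```bash
python3 - <<'E'
from h import *
im=np.mean([env.camera("scene").astype(float) for _ in range(5)],0);o=env.get_obs();R=o["orientation"];G=o["ee_pos"]-R[:,2]*.019
print(o["ee_pos"],o["wrist_force"],"pred tip",proj("scene",G+R[:,0]*.0615+np.array([0,0,-.0793])), "hole",proj("scene",[.63,-.296,.06]))
for v in range(252,270): 
    r=im[v,252:276,0].astype(int);print(v,r.tolist())
E
```

```text
[ 0.57038788 -0.2914842   0.1162531 ] [0.28042075 0.38029351 0.06116388] pred tip [[264.26444674 266.37514898]] hole [[263.98975698 264.34067821]]
252 [28, 27, 37, 54, 70, 70, 58, 39, 32, 30, 32, 28, 28, 23, 22, 23, 26, 30, 32, 28, 20, 20, 16, 16]
253 [32, 32, 34, 47, 62, 73, 64, 48, 34, 31, 28, 25, 18, 15, 11, 13, 21, 23, 25, 23, 17, 17, 16, 13]
254 [31, 31, 30, 41, 54, 70, 71, 56, 38, 25, 19, 16, 14, 10, 9, 11, 12, 16, 19, 13, 16, 15, 17, 21]
255 [32, 32, 32, 34, 44, 62, 72, 64, 42, 25, 13, 9, 11, 9, 8, 10, 10, 11, 13, 11, 12, 18, 23, 23]
256 [32, 31, 31, 31, 39, 53, 69, 70, 53, 29, 12, 10, 10, 12, 10, 10, 11, 10, 12, 10, 13, 13, 17, 20]
257 [32, 33, 30, 27, 28, 39, 60, 73, 68, 49, 25, 9, 11, 9, 11, 12, 8, 10, 11, 9, 8, 16, 12, 19]
258 [30, 28, 25, 20, 16, 26, 50, 78, 89, 76, 45, 17, 12, 10, 11, 10, 11, 11, 14, 11, 12, 12, 11, 12]
259 [18, 21, 18, 12, 9, 15, 41, 77, 103, 97, 67, 32, 12, 8, 11, 10, 9, 11, 9, 12, 11, 12, 11, 13]
260 [10, 12, 14, 11, 8, 10, 29, 66, 101, 109, 88, 50, 18, 7, 12, 7, 10, 11, 9, 14, 13, 11, 15, 11]
261 [11, 13, 11, 11, 13, 9, 19, 50, 89, 110, 101, 69, 33, 
[... 156 characters left out ...]
, 13, 17, 17, 17, 17, 23, 53, 89, 111, 102, 69, 36, 19, 19, 22, 22, 22, 24, 21, 23, 21, 21]
264 [19, 19, 21, 23, 21, 22, 20, 20, 35, 70, 101, 110, 88, 52, 24, 20, 24, 21, 22, 23, 21, 20, 22, 22]
265 [20, 22, 22, 21, 21, 24, 21, 21, 27, 53, 88, 106, 94, 61, 28, 19, 21, 21, 20, 22, 25, 21, 21, 22]
266 [23, 23, 21, 23, 24, 23, 21, 21, 19, 34, 64, 84, 80, 55, 30, 22, 19, 22, 23, 21, 23, 24, 24, 22]
267 [24, 23, 23, 20, 23, 23, 20, 23, 21, 24, 36, 50, 50, 38, 25, 20, 23, 23, 23, 23, 22, 22, 23, 23]
268 [23, 22, 20, 21, 25, 23, 22, 21, 23, 20, 21, 27, 26, 24, 22, 23, 20, 24, 21, 21, 22, 23, 20, 22]
269 [21, 21, 24, 23, 21, 22, 20, 23, 22, 22, 21, 20, 21, 21, 24, 23, 23, 22, 23, 21, 21, 23, 22, 19]
```

Request:
servo_tool([
  [-1, 0.001, 0, -0.002, 0],
  [-1, 0.002, 0, -0.004, 0],
  [-1, 0.002, 0, -0.005, 0],
  [-1, 0.002, 0, -0.005, 0],
])

```text
t: 28.8
ee_pos: [0.5716, -0.2914, 0.1128]
orientation: [[0.996, -0.091, 0.0], [-0.091, -0.996, 0.0], [0.0, -0.0, -1.0]]
wrist_force: [-0.5, 0.2, -0.3]
width: 0.0119
grip_force: 6.0
```

```bash
python3 - <<'E'
from h import *
im=np.mean([env.camera("scene").astype(float) for _ in range(4)],0)
for v in range(260,274,1): print(v,im[v,256:276,0].astype(int).tolist())
for p in([.6344,-.2993,.06],[.6255,-.296,.06],[.63,-.3015,.06]): print(proj("scene",p))
E
```

```text
260 [11, 11, 26, 62, 99, 107, 84, 46, 17, 10, 9, 8, 10, 10, 11, 9, 9, 8, 15, 10]
261 [8, 8, 17, 49, 92, 110, 102, 67, 31, 11, 12, 10, 15, 14, 14, 13, 13, 13, 19, 19]
262 [8, 12, 11, 34, 72, 104, 111, 87, 48, 24, 17, 19, 22, 19, 18, 17, 20, 20, 22, 20]
263 [15, 16, 15, 24, 52, 90, 110, 101, 69, 35, 19, 20, 22, 21, 24, 22, 20, 22, 22, 25]
264 [18, 21, 17, 18, 37, 71, 104, 111, 87, 49, 22, 15, 23, 21, 25, 21, 21, 21, 23, 23]
265 [21, 22, 21, 21, 24, 52, 89, 107, 94, 62, 29, 19, 21, 23, 21, 23, 23, 21, 23, 20]
266 [24, 23, 21, 22, 22, 34, 63, 86, 86, 62, 36, 22, 22, 23, 22, 21, 22, 21, 22, 22]
267 [23, 24, 22, 22, 20, 24, 36, 53, 56, 43, 30, 21, 21, 20, 22, 21, 21, 21, 19, 21]
268 [23, 23, 22, 24, 23, 22, 23, 26, 28, 26, 24, 23, 24, 23, 24, 24, 23, 24, 23, 24]
269 [22, 21, 24, 21, 21, 22, 23, 20, 23, 18, 25, 18, 24, 20, 22, 25, 21, 22, 21, 22]
270 [23, 23, 23, 23, 22, 22, 22, 22, 21, 21, 22, 22, 21, 22, 22, 23, 21, 21, 20, 15]
271 [24, 23, 23, 22, 23, 21, 24, 24, 23, 22, 22, 21, 22, 23, 21, 23, 22, 18, 14, 13]
272 [22, 22, 23, 23, 20, 24, 21, 20, 24, 22, 23, 21, 22, 21, 20, 18, 17, 16, 10, 10]
273 [19, 23, 22, 22, 22, 21, 22, 23, 21, 22, 23, 22, 24, 19, 20, 16, 16, 12, 10, 10]
[[264.19874659 266.08159929]]
[[262.58022307 263.37956303]]
[[262.02651142 265.66270461]]
```

The visible end stays at the rim while the tip goes deeper, so it is in the hole. Pivoting the stylus back upright.

Request:
servo_tool([
  [-1, 0.009, -0.001, 0.006, 0],
  [-1, 0.019, -0.002, 0.013, 0],
  [-1, 0.029, -0.003, 0.018, 0],
  [-1, 0.04, -0.004, 0.023, 0],
  [-1, 0.05, -0.005, 0.027, 0],
  [-1, 0.062, -0.006, 0.03, 0],
  [-1, 0.073, -0.007, 0.032, 0],
  [-1, 0.085, -0.008, 0.034, 0],
  [-1, 0.096, -0.009, 0.035, 0],
  [-1, 0.105, -0.01, 0.035, 0],
  [-1, 0.105, -0.01, 0.035, 0],
], newtons=5)

```text
t: 30.1
ee_pos: [0.6351, -0.2973, 0.1335]
orientation: [[0.996, -0.091, -0.0], [-0.091, -0.996, 0.0], [-0.0, -0.0, -1.0]]
wrist_force: [-1.0, 0.0, -0.2]
width: 0.0116
grip_force: 5.0
```

```bash
python3 - <<'E'
from h import *
im=np.mean([env.camera("scene").astype(float) for _ in range(4)],0);o=env.get_obs();print(o["ee_pos"],o["wrist_force"])
for v in range(238,270,2): print(v,im[v,252:280,0].astype(int).tolist())
x,y=o["ee_pos"][:2]
for z in(.06,.09,.12): print(proj("scene",[x,y,z]))
E
```

```text
[ 0.63441863 -0.29739386  0.13384991] [ 0.87557531  0.09667201 -1.01789385]
238 [18, 16, 16, 17, 20, 18, 15, 18, 19, 45, 77, 89, 73, 41, 17, 13, 14, 12, 17, 16, 18, 12, 15, 14, 17, 15, 13, 13]
240 [20, 17, 16, 16, 18, 14, 17, 16, 17, 39, 70, 85, 74, 47, 24, 15, 15, 18, 14, 14, 13, 14, 12, 15, 13, 16, 12, 18]
242 [22, 19, 17, 17, 16, 19, 17, 18, 26, 43, 68, 83, 76, 52, 25, 14, 10, 13, 14, 13, 14, 13, 15, 13, 11, 11, 16, 14]
244 [26, 18, 18, 16, 16, 17, 27, 54, 76, 90, 97, 96, 88, 64, 35, 15, 12, 13, 15, 14, 15, 13, 15, 15, 16, 13, 14, 16]
246 [28, 19, 17, 14, 15, 15, 39, 70, 91, 99, 100, 98, 93, 70, 39, 15, 13, 17, 13, 17, 16, 15, 17, 16, 16, 15, 15, 14]
248 [26, 24, 19, 16, 16, 15, 29, 59, 84, 98, 100, 99, 93, 73, 40, 15, 14, 13, 13, 14, 17, 14, 15, 15, 15, 17, 12, 15]
250 [17, 17, 17, 13, 15, 16, 17, 38, 65, 83, 90, 87, 77, 53, 26, 14, 13, 15, 15, 17, 12, 14, 13, 11, 13, 14, 17, 13]
252 [16, 14, 15, 15, 17, 16, 15, 11, 12, 21, 23, 25, 17, 12, 9, 14, 13, 15, 16, 14, 18, 17, 15, 14, 18, 15, 17, 16]
254 [16, 16, 17, 14, 17, 18, 16, 14, 13, 21, 35, 40, 34, 23, 11, 9, 9, 15, 13, 16, 14, 
[... 205 characters left out ...]
, 11, 10, 12, 8, 12, 12, 12, 11, 15, 14, 14, 15, 17]
260 [12, 11, 10, 10, 12, 8, 12, 9, 12, 20, 38, 60, 66, 50, 26, 12, 11, 8, 12, 15, 12, 10, 10, 10, 12, 11, 10, 17]
262 [8, 10, 13, 9, 5, 12, 11, 7, 5, 17, 34, 60, 67, 54, 30, 12, 7, 13, 12, 11, 11, 11, 10, 13, 13, 10, 12, 11]
264 [11, 12, 11, 11, 12, 10, 12, 11, 9, 13, 30, 55, 70, 58, 36, 16, 12, 11, 10, 11, 12, 13, 9, 10, 10, 11, 13, 12]
266 [6, 9, 12, 12, 10, 13, 12, 12, 10, 9, 22, 39, 50, 46, 28, 16, 10, 11, 8, 8, 11, 9, 10, 9, 11, 14, 9, 10]
268 [10, 8, 14, 12, 12, 9, 9, 13, 6, 12, 9, 11, 16, 13, 11, 11, 9, 11, 12, 12, 10, 10, 9, 10, 12, 10, 11, 9]
[[264.88482079 265.62533423]]
[[263.67892559 254.81163611]]
[[262.42919303 243.60483262]]
```

The rod is vertical. Lowering until the collar sits.

Request:
servo_tool([
  [-1, -0.006, 0.001, -0.01, 0],
  [-1, -0.006, 0.001, -0.025, 0],
  [-1, -0.006, 0.001, -0.04, 0],
  [-1, -0.006, 0.001, -0.05, 0],
  [-1, -0.006, 0.001, -0.058, 0],
  [-1, -0.006, 0.001, -0.063, 0],
  [-1, -0.006, 0.001, -0.066, 0],
  [-1, -0.006, 0.001, -0.068, 0],
  [-1, -0.006, 0.001, -0.068, 0],
])

```text
t: 31.2
ee_pos: [0.6313, -0.2968, 0.0939]
orientation: [[0.996, -0.091, 0.001], [-0.091, -0.996, -0.001], [0.001, 0.0, -1.0]]
wrist_force: [0.0, -0.1, 3.6]
width: 0.0112
grip_force: 5.0
```

Request:
servo_tool([
  [-0.7, 0, 0, 0.001, 0],
  [-0.5, 0, 0, 0.001, 0],
  [-0.36, 0, 0, 0.001, 0],
  [-0.36, 0, 0, 0.001, 0],
  [-0.36, 0, 0, 0.03, 0],
  [-0.36, 0, 0, 0.08, 0],
  [-0.36, 0, 0, 0.15, 0],
  [-0.36, 0, 0, 0.25, 0],
  [-0.36, -0.2, -0.2, 0.3, 0],
  [-0.36, -0.4, -0.2, 0.3, 0],
  [-0.36, -0.4, -0.2, 0.3, 0],
  [-0.36, -0.4, -0.2, 0.3, 0],
  [-0.36, -0.4, -0.2, 0.3, 0],
  [-0.36, -0.4, -0.2, 0.3, 0],
  [-0.36, -0.4, -0.2, 0.3, 0],
])

```text
t: 32.7
ee_pos: [0.3887, -0.4182, 0.274]
orientation: [[0.995, -0.095, 0.0], [-0.095, -0.995, -0.001], [0.0, 0.001, -1.0]]
wrist_force: [-0.0, 1.2, 0.2]
width: 0.0278
grip_force: 0.0
```

```bash
python3 - <<'E'
from h import *
ims={}
for c in("scene","top"):
    new=np.mean([env.camera(c).astype(float) for _ in range(4)],0);old=np.load(f"pics/{c}.npy");ims[c]=new
    d=np.abs(new-old).max(2)
    for n,(x0,x1,y0,y1) in dict(scene=dict(stand=(240,292,228,300),green=(268,302,220,256),blue=(218,236,255,303),tray=(163,220,222,262),yellow=(305,350,250,296)),top=dict(stand=(396,426,154,186),blue=(428,452,165,186),tray=(398,446,234,272),jar=(194,222,230,254),phone=(244,302,240,280),sd=(335,362,236,296),tester=(170,230,155,212)))[c].items():
        print(c,n,"changed px",int((d[y0:y1,x0:x1]>35).sum()))
for v in range(236,264,3): print(v,ims["scene"][v,252:272,0].astype(int).tolist(),np.load("pics/scene.npy")[v,252:272,0].astype(int).tolist())
o=env.get_obs();print(o["t"],o["ee_pos"],o["wrist_force"])
# lid check: predicted closed frame corner rows/cols
print(ims["scene"][190:204,289,0].astype(int).tolist())
E
```

```text
scene stand changed px 14
scene green changed px 0
scene blue changed px 0
scene tray changed px 948
scene yellow changed px 0
top stand changed px 5
top blue changed px 0
top tray changed px 1285
top jar changed px 0
top phone changed px 177
top sd changed px 380
top tester changed px 0
236 [32, 32, 32, 30, 30, 34, 44, 59, 69, 69, 61, 47, 32, 28, 23, 16, 12, 16, 16, 16] [32, 31, 31, 33, 29, 29, 37, 57, 70, 80, 82, 72, 50, 33, 22, 18, 14, 14, 14, 17]
239 [31, 33, 29, 29, 46, 99, 161, 197, 205, 201, 186, 148, 90, 41, 27, 19, 17, 15, 14, 16] [31, 32, 33, 30, 31, 59, 112, 164, 192, 198, 193, 177, 135, 78, 33, 17, 16, 11, 14, 8]
242 [31, 34, 32, 32, 35, 56, 88, 105, 109, 104, 99, 87, 66, 40, 27, 23, 15, 14, 15, 15] [33, 30, 30, 30, 29, 37, 62, 89, 102, 104, 102, 94, 77, 57, 32, 22, 14, 11, 16, 15]
245 [33, 33, 31, 31, 31, 48, 77, 97, 102, 103, 101, 94, 74, 48, 31, 24, 20, 15, 16, 16] [29, 32, 32, 31, 32, 33, 51, 81, 99, 102, 99, 96, 90, 69, 43, 24, 15, 14, 14, 15]
248 [32, 33, 32, 30, 32, 41, 64, 89, 102, 103, 101, 96, 79, 54, 36, 28, 21, 17, 14, 17] [31, 30, 31, 31, 31, 30, 42, 69, 92, 
[... 328 characters left out ...]
31, 51, 81, 98, 100, 98, 96, 85, 61, 35, 19, 23, 26, 28]
257 [32, 33, 32, 29, 29, 26, 33, 60, 87, 100, 102, 99, 95, 77, 49, 30, 22, 22, 20, 21] [30, 30, 30, 31, 27, 25, 23, 35, 63, 88, 98, 99, 98, 92, 72, 43, 25, 20, 21, 24]
260 [27, 25, 24, 22, 20, 21, 24, 49, 82, 101, 103, 101, 96, 84, 58, 33, 19, 21, 22, 24] [27, 26, 21, 23, 20, 21, 19, 27, 54, 84, 99, 101, 98, 92, 76, 48, 26, 20, 21, 23]
263 [21, 21, 21, 21, 19, 20, 21, 33, 61, 85, 97, 98, 91, 75, 49, 25, 16, 16, 21, 24] [20, 20, 23, 23, 22, 21, 18, 21, 37, 63, 85, 94, 94, 87, 69, 43, 21, 17, 23, 22]
33.1 [ 0.39171684 -0.41632821  0.27278077] [ 0.02700695 -0.34700856 -0.61580834]
[28, 28, 31, 30, 28, 46, 98, 138, 125, 94, 69, 55, 61, 80]
```

```bash
python3 -c "
from bench import env
print(env.sign_off())"
```

```text
the job is handed in; nothing more can be done
None
```

The job is handed in: the lid is closed on its stop, the start button was pressed fully in at about 13 N, and the stylus is back upright in its block with its collar seated. At 33 s the pictures showed no change at the jar, tester or look-alikes, but the arm or its shadow hid the tray, phone and screwdriver, which were never approached.

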